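Grease a guide carriage through its tilted nipple

TASK

Take the push-type grease gun out of its stand and press its cup squarely onto the tilted brass nipple of the guide carriage, in line with the nipple, until the nipple clicks and is pushed fully in. Keep it pressed in against its spring and finish like that, still gripping the gun: do not let go or back off. Leave the vial, the objective, the dropper bottle and the mirror mount near the work where they stand.

Things in the scene. Friction and masses are not known exactly. Their poses are not given: they have to be found in the camera images.
- grease_gun: The loose grease gun, 116 mm tall, 0.25 kg, upright in the stand. Origin: centre of its lower end (rim of the steel cup); z up its axis to the grip. Upward: cup and barrel, 30 mm diameter (36 at the rolled rim), to 60 mm; orange collar, 42 mm diameter, to 66 mm (fingertips may bear on it); black grip, 28 x 28 mm, faces square to x and y, to 116 mm. Cup bore 21 mm, 14 mm deep, opens downward.
- gun_grip (a point): Centre of the gun's black square grip, 91 mm up the gun's axis from the cup's rim, 25 mm below the top. Axes as the gun's.
- gun_seat (a point): Centre of the flat floor of the cup's bore, 14 mm up the gun's axis from the rim: this comes to rest on the nipple's face. Axes as the gun's.
- gun_stand: Fixed grey plastic stand, 80 x 80 x 40 mm, origin at the centre of its underside on the desk. A round upright socket of 41 mm diameter and 30 mm depth in its middle (its floor is 10 mm above the desk) holds the gun.
- carriage: Fixed grey linear-guide carriage, 70 x 96 x 55 mm high, on a rail stub 150 mm long (along its y). Origin: centre of the underside, on the desk. A brass nipple leans 25 degrees (0.436 rad) from vertical toward the carriage's own -x, roughly at the robot. Either side of it (48 mm apart) stand two dark posts with sprung steel balls, ending 10 mm lower than its face; the cup goes between them.
- nipple_face (a point): Centre of the outer face of the brass nipple head; z points outward along the nipple (press along -z). The head is round, 16 mm in diameter, tapering to 11 mm over the last 4 mm. At the start the face is 92 mm above the desk and 37 mm in front (-x) of the carriage's origin. Moves with the head.
- nipple (a joint): How far the nipple head is pushed in along its axis, in m: 0 out, 0.010 fully in (hard stop). Its spring and the two balls, which the cup's rolled rim forces apart, resist together with 8 N at first, about 13 N from 0.001 to 0.003, then it snaps through: only about 4 N at 0.008, and 14 N at 0.010. It does not latch: it springs out when let off.
- vial_4: Small clear sample vial with red cap and yellow contents, 26 mm diameter, 53 mm tall, standing near the carriage. Origin at the centre of its underside. Bystander.
- spare_objective: Microscope objective, 27 mm diameter, 50 mm tall, standing near the carriage. Origin at the centre of its underside. Bystander.
- dropper_bottle: Amber dropper bottle, 33 mm diameter, 94 mm tall, standing near the gun stand. Origin at the centre of its underside. Bystander.
- kinematic_mount: Small black mirror mount, 38 x 34 x 34 mm, near the gun stand. Origin at the centre of its underside. Bystander.

How it is judged:
On the way, in this order (a step that is already met when the one before it is completed fails the run):
1. the gun is lifted clear of its stand, held by the fingers (height (world z) of grease_gun above 0.055 m and contact force between the fingers and grease_gun above 2 N), for 0.1 s.
2. the nipple is pushed in past its click by the gun sitting squarely on it (value of joint nipple above 0.008 m and distance between gun_seat and nipple_face below 0.005 m and angle between the z axis of grease_gun and the z axis of nipple_face, either way round below 0.14 rad), for 0.2 s.
At the end, for the whole second after the job is handed in: The nipple is held at least 8 mm in (of 10), the floor of the gun's cup is within 5 mm of the nipple's face and the gun within 8 degrees of the nipple's axis, at rest and still gripped by the fingers (over 4 N) (all of step 2 and contact force between the fingers and grease_gun above 4 N and linear speed of grease_gun below 0.02 m/s); the arm keeps its last pose, push and grip.
It fails at once if a bystander is pushed more than 25 mm (distance of any of vial_4, spare_objective, dropper_bottle, kinematic_mount from where it was at the start of the episode above 0.025 m).
It fails at once if a bystander is tipped over (angle between any of vial_4, spare_objective, dropper_bottle, kinematic_mount's own z axis and vertical above 0.5 rad).
It also fails if it takes over 38 s, if anything falls off the work surface, if the arm or the gripper's body presses on something with over 40 N, if the wrist force passes 120 N, or if a joint passes its speed limit or range.

ROBOT

A 6-joint arm with a two-finger parallel gripper is mounted at the origin on a cart in front of the work surface, level with it; the furniture and walls round the work are solid. World frame = base frame: x ahead of the robot, y to its left, z up, the work surface at z = 0. Lengths are in m, angles in rad, forces in N, time in s.
With the tool pointing down it reaches from about 0.25 to 0.725 m from the base axis. Payload 4 kg.
Tool frame: the origin (TCP) lies on the centre line of the jaws, within the pads' length; the fingertips stand 25 mm ahead of it and the grasp point (between the pads) lies 6 mm ahead of it; z points along the fingers, x is the direction in which the jaws open and shut, and the axes are right-handed (so a half turn about z gives the same grasp; the last joint's range is limited). The gripper opens to 85 mm and grips with 20 to 120 N. Pads are 22 mm wide; open, the fingers measure 114 mm over their backs; the gripper's body (76 mm by 85 mm) begins 54 mm behind the grasp point. The pads swing forward as they close: fully open they stand 13 mm farther back than shut.
Start: joints at [1.344, 0.241, 0.005, 1.335, 0, 1.571], TCP at [0.112, 0.487, 0.256] pointing down, gripper open.
Joint ranges: [-2.72, 2.72], [-1.05, 1.87], [-1.09, 1.28], [-1.99, 2.15], [-1.42, 1.44], [-3.14, 3.14]. Speed limits (rad/s): [2.79, 2.79, 3.14, 3.14, 3.14, 3.14].

INTERFACE

Orientations are given as a unit quaternion [x, y, z, w].
In Python, from workcell import bot, imaging, order gives the robot as it stands.
- The arm moves only by the tool carry_out, never from a script. Its argument "moves" is a list of rows, each a list of 5 numbers: the shift along the tool's x, y, z scaled (see below), then the turn about the tool's z scaled (see below), then the opening, from -1 (shut) to 1 (fully open). In form: [[tx, ty, tz, roll, hand], ...]. A call has 1 to 20 rows; each row is the pose to reach, as a shift and turn from the pose commanded when the call began, along the tool's axes at that moment; what a row does not reach only later rows make up. The controller multiplies each number of a shift by 0.1 m and each number of a turn by 90 degrees. A row lasts 1/10 s, in which the tool goes at most 50 mm and 8.59 degrees, less where a joint would pass 70% of its speed; a pose out of reach is approached as far as the arm can. A call with a number of a shift or a turn outside -1 to 1 is refused whole. A call with a gripper value outside its range is refused whole. The fingers move at their own pace and stop on an object; the grip force is fixed at half the most. Time passes only in rows, so rows that repeat a pose let the fingers close. It gives the time, the measured TCP pose, the force and the opening at its end, in the units of the state.
- bot.get_obs(): the state, without advancing time (a new reading comes with each control period).
- imaging.camera(name): name is "scene" or "top" or "wrist"; returns the picture (480x640x3 uint8, red, green, blue); there is no depth.
- imaging.camera_model(name): a dict with "fovy" (degrees; the focal length in pixels is half the picture's height over the tangent of half this angle, whatever the lens; pixels are square), "cx", "cy" (the principal point, pixels), "eye" and "rotation" of the camera in the world. Camera axes: x right, y up, looking along -z (the intrinsics and any distortion apply to the point x, -y, -z); pixel columns grow to the right and rows downward; lengths in m; the calibration is good to about 2 mm. A picture is of the moment at which its call begins: read the wrist's pose just before it. camera_model takes no time and is no camera call; for the wrist camera it gives the pose at the moment of the call.
- order.job_done(): hands the job in, once; it reports no verdict.
The state is a dict: "clock": time; "joint_pos": joint angles; "joint_vel": joint speeds; "tau": joint torques, N m; "eef_pos": TCP position; "tool_rot": TCP orientation; "ft_force": force on the tool from outside, world axes, zero at the start; "ft_torque": the same for the moment, N m; "grip_width": finger opening in m.
Only numpy, scipy, OpenCV 4.12 (cv2) and the standard library are available. Lean on these libraries where they do the work, as an engineer would, in place of code of your own. Each camera call takes 0.05 s, during which the arm holds its last target.

## Working session

There is one attempt and no reset: what is moved stays moved. The work goes in short steps, Python scripts to look and compute and a tool call to move; the robot and the scene stay as the last step left them, time stands still between calls to the robot, and variables do not carry over. Pictures are saved under pics/ and viewed, and the job is handed in when it is done.

Besides the shell and the picture viewer there is one more tool, called after "Request:" by a JSON object that holds its "method" and its "body", one argument or row to a line. carry_out: Moves the arm, as the interface text tells. Its arguments: {"type":"object","properties":{"moves":{"type":"array","items":{"type":"array","items":{"type":"number","minimum":-1,"maximum":1}}}},"required":["moves"]}

```bash
mkdir -p pics; ls; cat > h.py <<'E'
import numpy as np,cv2,json
from workcell import bot,imaging,order
from scipy.spatial.transform import Rotation as R
def K(m):
    f=240/np.tan(np.radians(m['fovy'])/2); return f
def ray(m,u,v):
    f=K(m); d=np.array([(u-m['cx'])/f,-(v-m['cy'])/f,-1.]); d=np.array(m['rotation']).reshape(3,3)@d
    return np.array(m['eye']),d/np.linalg.norm(d)
def onz(m,u,v,z):
    e,d=ray(m,u,v); return e+d*(z-e[2])/d[2]
def proj(m,p):
    q=np.array(m['rotation']).reshape(3,3).T@(np.array(p)-m['eye']); f=K(m)
    return np.array([m['cx']-f*q[0]/q[2], m['cy']+f*q[1]/q[2]])
def tri(rs):
    A=np.zeros((3,3));b=np.zeros(3)
    for e,d in rs:
        P=np.eye(3)-np.outer(d,d);A+=P;b+=P@e
    p=np.linalg.solve(A,b); return p,[np.linalg.norm((np.eye(3)-np.outer(d,d))@(p-e)) for e,d in rs]
def snap(n,tag):
    m=imaging.camera_model(n); im=imaging.camera(n); cv2.imwrite(f'pics/{tag}.png',im[:,:,::-1]); 
    json.dump({k:(np.array(v).tolist() if not np.isscalar(v) and not isinstance(v,str) else v) for k,v in m.items()},open(f'pics/{tag}.json','w'),default=str)
    return m,im
def load(tag):
    return json.load(open(f'pics/{tag}.json')),cv2.imread(f'pics/{tag}.png')
E
python3 - <<'E'
from h import *
np.set_printoptions(precision=4,suppress=True)
for n in ['scene','top','wrist']:
    m,im=snap(n,n+'0'); print(n,m)
print(bot.get_obs())
E
```

```text
pics
scene {'fovy': 46.5829690977027, 'cx': 312.41118193217613, 'cy': 242.53571740148348, 'eye': array([ 0.2415, -0.5846,  0.7415]), 'rotation': array([ 0.3965, -0.0926, -0.2176,  0.8871])}
top {'fovy': 44.73892820619051, 'cx': 320.7117949827652, 'cy': 237.8504270973194, 'eye': array([0.4157, 0.0773, 1.1868]), 'rotation': array([ 0.0431, -0.0544, -0.7041,  0.7067])}
wrist {'fovy': 67.75891318873543, 'cx': 320.72029630957127, 'cy': 233.58566371237208, 'eye': array([0.041 , 0.5031, 0.3733]), 'rotation': array([-0.1141, -0.0896,  0.6162,  0.7741])}
{'clock': 0.15, 'joint_pos': array([ 1.344 ,  0.2412,  0.0041,  1.3352, -0.    ,  1.5708]), 'joint_vel': array([-0.0003, -0.0016,  0.0036, -0.0003, -0.0008,  0.0014]), 'tau': array([ -0.0008, -37.2635,  25.2639,   0.0124,  -0.    ,   0.    ]), 'eef_pos': array([0.1123, 0.4868, 0.2556]), 'tool_rot': array([ 0.7826,  0.6225, -0.0006,  0.0005]), 'ft_force': array([ 0.0042, -0.1148,  0.5295]), 'ft_torque': array([-0.016 , -0.0317, -0.0469]), 'grip_width': 0.08518185368616175}
```

```bash
sed -i "s/np.array(m\['rotation'\]).reshape(3,3)/R.from_quat(m['rotation']).as_matrix()/" h.py; grep -n as_matrix h.py
```

```text
7:    f=K(m); d=np.array([(u-m['cx'])/f,-(v-m['cy'])/f,-1.]); d=R.from_quat(m['rotation']).as_matrix()@d
12:    q=R.from_quat(m['rotation']).as_matrix().T@(np.array(p)-m['eye']); f=K(m)
```

View pics/scene0.png

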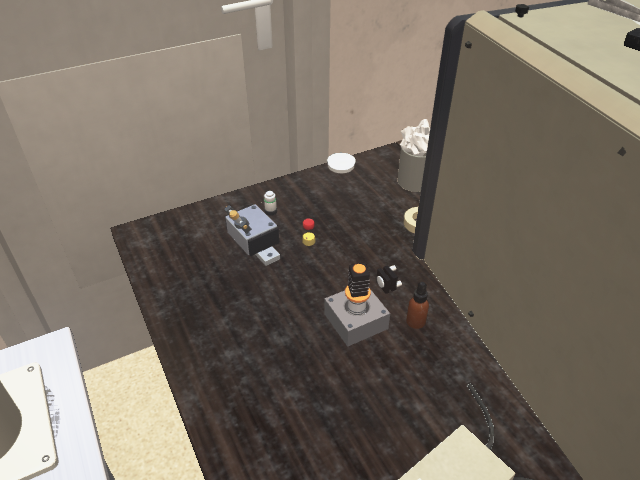

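View pics/top0.png

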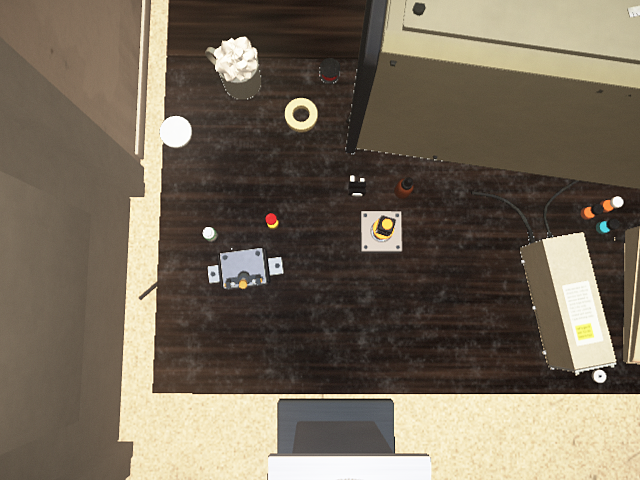

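View pics/wrist0.png

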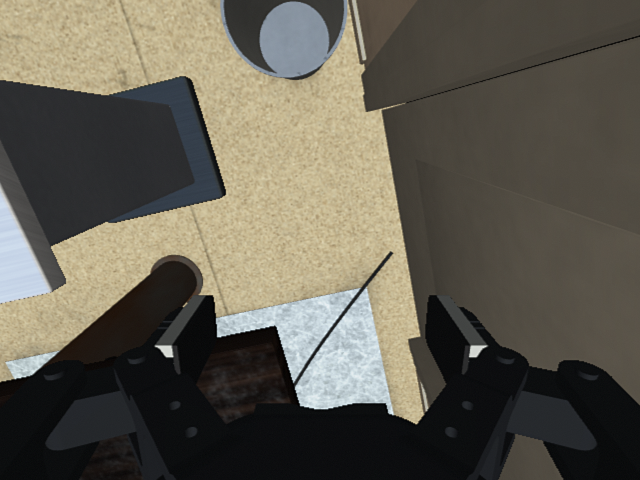

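```bash
python3 - <<'E'
from h import *
np.set_printoptions(precision=4,suppress=True)
for t,x,y in [('scene0',215,185),('top0',195,200)]:
    m,im=load(t)
    w=240
    c=im[y:y+180,x:x+240]; cv2.imwrite(f'pics/{t}_c.png',cv2.resize(c,None,fx=3.3,fy=3.3,interpolation=cv2.INTER_CUBIC))
m,_=load('top0')
for n,u,v,z in [('stand',381,231,.04),('guntop',386,226,.126),('carr',243,267,.055),('nip',242,285,.092),('tcp',0,0,0)]: print(n,onz(m,u,v,z))
print(proj(m,[.1123,.4868,.2556]))
E
```

```text
stand [ 0.5894 -0.061   0.04  ]
guntop [ 0.5858 -0.06    0.126 ]
carr [0.5152 0.2101 0.055 ]
nip [0.4781 0.207  0.092 ]
tcp [1.0956 0.7519 0.    ]
[ 36.9664 522.564 ]
```

View pics/scene0_c.png

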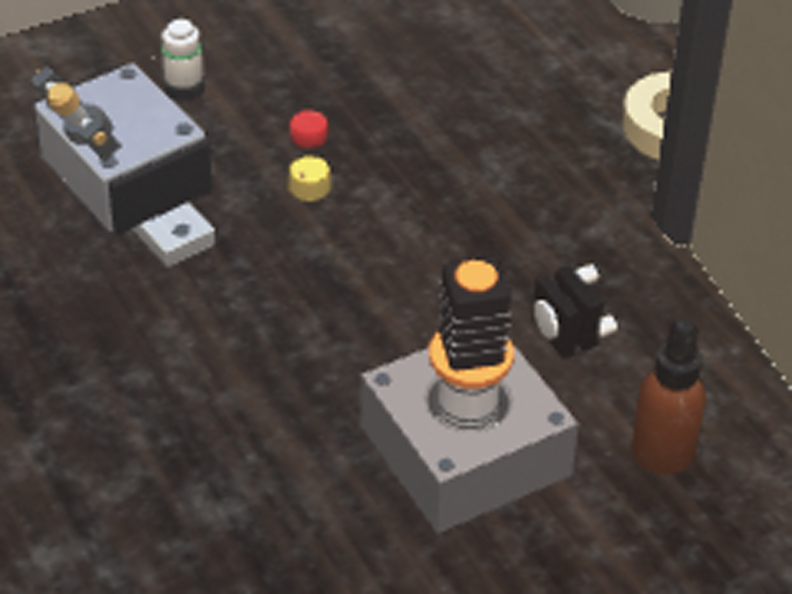

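View pics/top0_c.png

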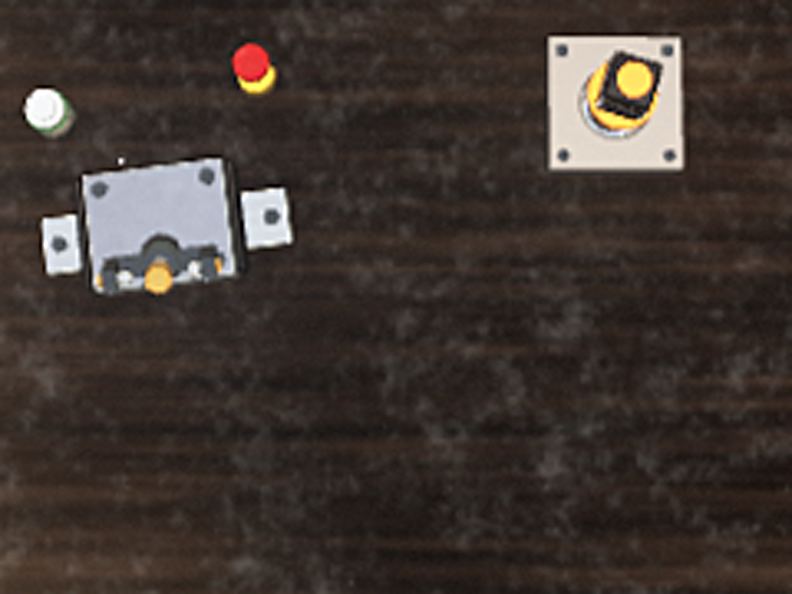

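Request:
{"method": "carry_out", "body": {
  "moves": [
    [-0.27,0.33,0,0,1],
    [-0.53,0.67,0,0,1],
    [-0.8,1,0,0,1]
  ]
}}

```text
clock: 0.45
eef_pos: [0.1923, 0.3856, 0.2558]
tool_rot: [0.782, 0.623, -0.0, 0.0]
ft_force: [1.0, 0.1, 0.8]
grip_width: 0.0857
```

Request:
{"method": "carry_out", "body": {
  "moves": [
    [-0.27,0.33,0,0,1],
    [-0.53,0.67,0,0,1],
    [-0.8,1,0,0,1],
    [-0.8,1,0,0,1]
  ]
}}

```text
clock: 0.85
eef_pos: [0.2733, 0.2828, 0.2562]
tool_rot: [0.785, 0.62, -0.0, 0.001]
ft_force: [-0.3, -0.2, 0.6]
grip_width: 0.0858
```

```bash
python3 - <<'E'
from h import *
m,im=snap('wrist','w1'); print(m['eye'],proj(m,[.478,.207,.092]))
E
```

```text
[0.20199043 0.29972005 0.37393405] [294.70116921 432.28888503]
```

View pics/w1.png

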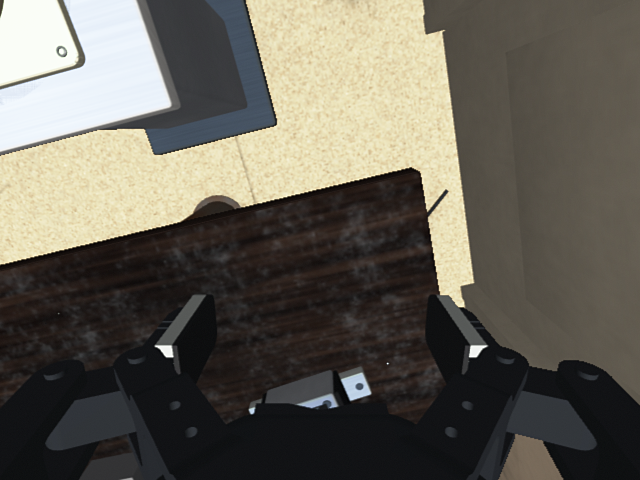

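Request:
{"method": "carry_out", "body": {
  "moves": [
    [0,0.4,0,0,1],
    [0,0.8,0,0,1],
    [0,1,0,0,1]
  ]
}}

```text
clock: 1.2
eef_pos: [0.3705, 0.2646, 0.2561]
tool_rot: [0.782, 0.623, 0.0, 0.0]
ft_force: [-0.0, 0.3, 0.3]
grip_width: 0.0854
```

Request:
{"method": "carry_out", "body": {
  "moves": [
    [0,0.4,0,0,1],
    [0,0.8,0,0,1],
    [0,1,0,0,1],
    [0,1,0,0,1],
    [0,1,0,0,1]
  ]
}}

```text
clock: 1.7
eef_pos: [0.4654, 0.2423, 0.2555]
tool_rot: [0.782, 0.623, -0.001, -0.001]
ft_force: [0.4, -0.4, -0.7]
grip_width: 0.0851
```

```bash
python3 - <<'E'
from h import *
m,im=snap('wrist','w2'); print(m['eye'],proj(m,[.478,.207,.092]));print(bot.get_obs()['eef_pos'])
E
```

```text
[0.39426651 0.25848081 0.37347443] [283.01278804 244.35146301]
[0.46502973 0.24233297 0.25581518]
```

View pics/w2.png

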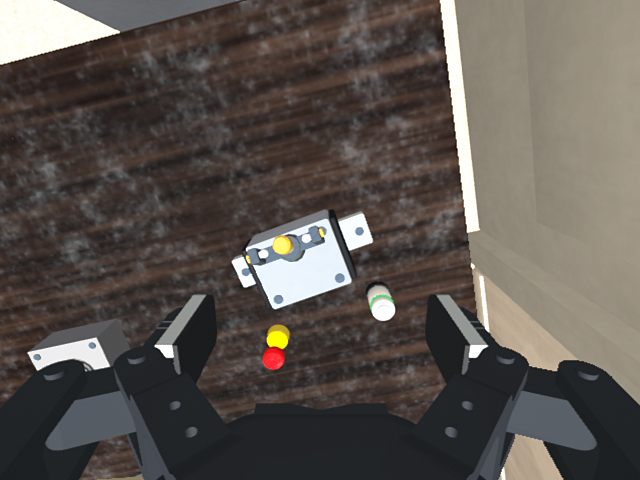

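Request:
{"method": "carry_out", "body": {
  "moves": [
    [0,0.2,0.4,0,1],
    [0,0.4,0.8,0,1],
    [0,0.4,0.8,0,1],
    [0,0.4,0.8,0,1]
  ]
}}

```text
clock: 2.15
eef_pos: [0.5035, 0.2328, 0.1759]
tool_rot: [0.782, 0.623, -0.001, -0.001]
ft_force: [0.1, 0.5, 0.2]
grip_width: 0.0852
```

```bash
python3 - <<'E'
from h import *
m,im=snap('wrist','w3'); print(m['eye'],proj(m,[.478,.207,.092]));print(bot.get_obs()['eef_pos'])
for t,x,y in [('w2',215,190),('w3',200,140)]:
    m,im=load(t)
    s=3.5 if t=='w2' else 3; w=int(780/s);h=int(590/s)
    cv2.imwrite(f'pics/{t}_c.png',cv2.resize(im[y:y+h,x:x+w],None,fx=s,fy=s,interpolation=cv2.INTER_CUBIC))
E
```

```text
[0.432419   0.24901969 0.29390306] [268.56615759 223.53517097]
[0.50436787 0.23325182 0.17744267]
```

View pics/w3_c.png

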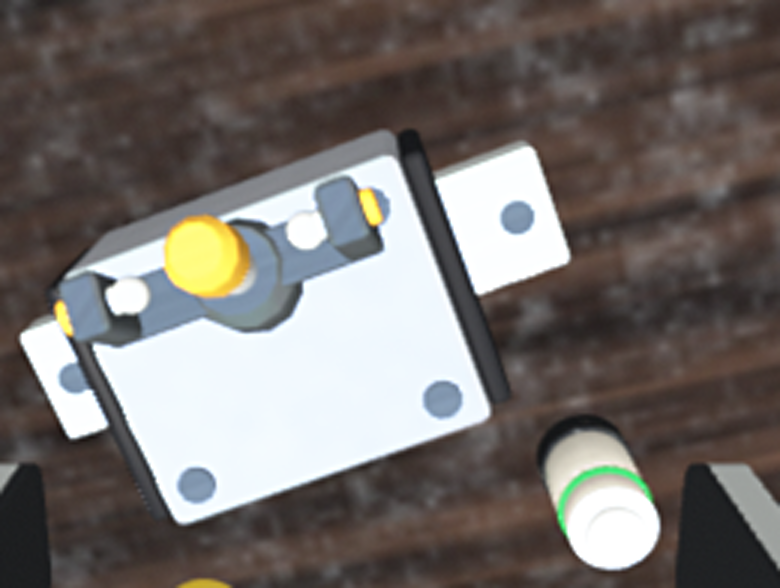

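View pics/w2_c.png

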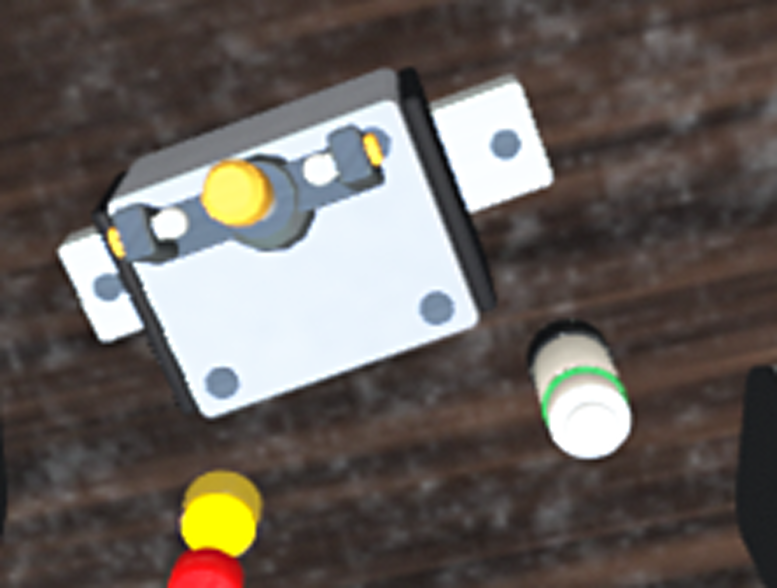

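```bash
python3 - <<'E'
from h import *
np.set_printoptions(precision=4,suppress=True)
m2,i2=load('w2');m3,i3=load('w3');mt,it=load('top0');ms,is_=load('scene0')
def blobs(im,x,y,w,h):
    hsv=cv2.cvtColor(im[y:y+h,x:x+w],cv2.COLOR_BGR2HSV)
    mk=cv2.inRange(hsv,(10,110,110),(32,255,255))
    n,l,s,c=cv2.connectedComponentsWithStats(mk)
    for k in range(1,n):
        if s[k,4]>8:
            cn,_=cv2.findContours((l==k).astype('u1' if 0 else np.uint8),cv2.RETR_EXTERNAL,cv2.CHAIN_APPROX_NONE)
            print(c[k]+[x,y],s[k]+[x,y,0,0,0],cv2.minEnclosingCircle(cn[0])[1])
for t,a in [('w2',(240,220,100,60)),('w3',(210,180,130,90)),('top0',(215,270,60,30)),('scene0',(220,195,50,50))]:
    print(t);m,i=load(t);blobs(i,*a)
def T(a,b): 
    return tri([ray(m2,a[0]/3.5+215,a[1]/3.5+190),ray(m3,b[0]/3+200,b[1]/3+140)])
pts={'railL':((506,144),(517,217)),'railR':((108,287),(75,377)),'rearL':((437,308),(443,398)),'rearR':((222,383),(197,485)),'ballR':((172,224),(129,297)),'ballL':((322,169),(307,231)),'carcornL':((478,320),(490,412)),'carcornR':((208,416),(183,521))}
o={}
for k,(a,b) in pts.items(): o[k]=T(a,b);print(k,*o[k])
for a,b in [('railL','railR'),('rearL','rearR'),('ballL','ballR'),('carcornL','carcornR')]:
    d=o[a][0]-o[b][0];print(a,b,'yaw',np.degrees(np.arctan2(-d[0],d[1])),np.linalg.norm(d),(o[a][0]+o[b][0])/2)
E
```

```text
w2
[321.0571 232.0571] [319 228   5  10  35] 4.743516445159912
[282.3061 244.6803] [273 236  20  18 294] 9.941253662109375
[247.2692 259.0769] [245 255   5   9  26] 4.272101879119873
w3
[322.9516 208.4516] [319 203   8  13  62] 6.324655532836914
[268.1826 225.0855] [255 212  28  27 608] 14.57748031616211
[220.2941 245.0882] [218 240   6  12  34] 5.852449893951416
top0
[242.5385 283.9385] [239 280   8   9  65] 4.717090606689453
scene0
[233.7344 214.4062] [230 210   9  10  64] 4.632594108581543
[245.  226.5] [244 225   3   4  10] 1.8028756380081177
railL [0.5062 0.2747 0.0103] [np.float64(1.6035863753940817e-05), np.float64(1.6035863754035474e-05)]
railR [0.5227 0.1456 0.0143] [np.float64(1.6134365099386374e-05), np.float64(1.6134365099406577e-05)]
rearL [0.533  0.2452 0.0582] [np.float64(5.22657726282635e-05), np.float64(5.226577262824418e-05)]
rearR [0.5443 0.1809 0.0531] [np.float64(0.00015276895286895424), np.float64(0.0001527689528689332)]
ballR [0.4869 0.1861 0.0791] [np.float64(0.00021759558297891984), np.float64(0.0002175955829788818)]
ballL [0.4829 0.2253 0.073 ] [np.float64(0.00020836615446199092), np.float64(0.00020836615446203092)]
carcornL [0.5391 0.2554 0.058 ] [np.float64(5.6716707506550095e-05), np.float64(5.671670750657182e-05)]
carcornR [0.5578 0.172  0.0439] [np.float64(4.165785569402925e-05), np.float64(4.1657855694158615e-05)]
railL railR yaw 7.276258008189439 0.13027834426859639 [0.5144 0.2102 0.0123]
rearL rearR yaw 9.932402906010381 0.06548583470037667 [0.5387 0.2131 0.0556]
ballL ballR yaw 5.763269737404697 0.03985963666144164 [0.4849 0.2057 0.076 ]
carcornL carcornR yaw 12.673122040178134 0.08665702299141666 [0.5485 0.2137 0.051 ]
```

```bash
python3 - <<'E'
from h import *
np.set_printoptions(precision=4,suppress=True)
m2,_=load('w2');m3,_=load('w3');mt,_=load('top0');ms,_=load('scene0')
c2=lambda a:(m2,a[0]/3.5+215,a[1]/3.5+190)
c3=lambda a:(m3,a[0]/3+200,a[1]/3+140)
ct=lambda a:(mt,a[0]/3.3+195,a[1]/3.3+200)
def yw(c,a,b,z):
    A=onz(*c(a),z);B=onz(*c(b),z);d=A-B;return np.degrees(np.arctan2(-d[0],d[1])),np.linalg.norm(d),(A+B)/2
print('rail',yw(c2,(506,144),(108,287),.012),yw(c3,(517,217),(75,377),.012),yw(ct,(60,243),(271,216),.012))
print('rear',yw(c2,(437,308),(222,383),.055),yw(c3,(443,398),(197,485),.055),yw(ct,(99,188),(207,175),.055))
print('edge',yw(c2,(478,320),(208,416),.055),yw(c3,(490,412),(183,521),.055),yw(ct,(84,175),(224,158),.055))
rs=[ray(m2,282.31,244.68),ray(m3,268.18,225.09),ray(mt,242.54,283.94),ray(ms,233.73,214.41)]
print('nip w',tri(rs[:2]),'\nall',tri(rs),'\n w+t+s weights',tri(rs[:2]+rs[:2]+rs[2:]), tri(rs[2:]))
for n,m in [('w2',m2),('w3',m3),('t',mt),('s',ms)]:print(n,proj(m,[.4775,.2060,.090]))
E
```

```text
rail (np.float64(7.829524797659114), np.float64(0.1310195085422703), array([0.5145, 0.2098, 0.012 ])) (np.float64(7.755942485131762), np.float64(0.13109060158236774), array([0.5146, 0.2097, 0.012 ])) (np.float64(7.554201301712514), np.float64(0.12935647859188798), array([0.5138, 0.2106, 0.012 ]))
rear (np.float64(7.915824176467752), np.float64(0.06427634582425726), array([0.5388, 0.2132, 0.055 ])) (np.float64(8.149352500746252), np.float64(0.06441185782266842), array([0.539 , 0.2133, 0.055 ])) (np.float64(7.17054070123114), np.float64(0.06394013163860401), array([0.5386, 0.2138, 0.055 ]))
edge (np.float64(8.412682318963494), np.float64(0.08135932573833221), array([0.5464, 0.2151, 0.055 ])) (np.float64(8.399418301737807), np.float64(0.08097728367514903), array([0.5464, 0.2155, 0.055 ])) (np.float64(7.245570266469614), np.float64(0.08298824645596486), array([0.5475, 0.2133, 0.055 ]))
nip w (array([0.4811, 0.2045, 0.082 ]), [np.float64(4.162854231824212e-05), np.float64(4.1628542318168985e-05)]) 
all (array([0.4799, 0.2057, 0.0853]), [np.float64(0.000594400587992223), np.float64(0.0007313057320186238), np.float64(0.0012683024160412212), np.float64(0.0014574197749143347)]) 
 w+t+s weights (array([0.4799, 0.2055, 0.0856]), [np.float64(0.00032789879601836307), np.float64(0.00048032821994965617), np.float64(0.00032789879601836307), np.float64(0.00048032821994965617), np.float64(0.0013670630369816935), np.float64(0.001617596090087619)]) (array([0.4799, 0.2072, 0.0833]), [np.float64(0.0008176640350286809), np.float64(0.0008176640350286033)])
w2 [281.9452 243.2975]
w3 [267.1847 222.228 ]
t [242.6286 285.4069]
s [232.8577 212.274 ]
```

Request:
{"method": "carry_out", "body": {
  "moves": [
    [-0.1,0.1,-0.4,0,1],
    [-0.4,0.2,-0.7,0,1],
    [-0.8,0.3,-0.8,0,1]
  ]
}}

```text
clock: 2.5
eef_pos: [0.5183, 0.1495, 0.2629]
tool_rot: [0.781, 0.624, 0.005, 0.002]
ft_force: [0.8, -0.4, 0.5]
grip_width: 0.0854
```

Request:
{"method": "carry_out", "body": {
  "moves": [
    [-0.4,0.15,0,0,1],
    [-0.8,0.3,0,0,1],
    [-0.8,0.3,0,0,1]
  ]
}}

```text
clock: 2.8
eef_pos: [0.5282, 0.0595, 0.2597]
tool_rot: [0.784, 0.62, 0.002, 0.002]
ft_force: [0.3, 0.4, 0.4]
grip_width: 0.0856
```

Request:
{"method": "carry_out", "body": {
  "moves": [
    [-0.4,0.2,0,0,1],
    [-0.8,0.4,0,0,1],
    [-0.8,0.4,0,0,1],
    [-0.8,0.4,0,0,1]
  ]
}}

```text
clock: 3.2
eef_pos: [0.5489, -0.0237, 0.2582]
tool_rot: [0.783, 0.622, 0.001, 0.001]
ft_force: [-0.0, 0.1, 0.7]
grip_width: 0.0854
```

```bash
python3 - <<'E'
from h import *
m,im=snap('wrist','w4'); print(m['eye'],proj(m,[.586,-.06,.126]));print(bot.get_obs()['eef_pos'])
E
```

```text
[ 0.47716664 -0.00747896  0.37580139] [285.44108192 286.5642951 ]
[ 0.54866577 -0.02287786  0.25789669]
```

View pics/w4.png

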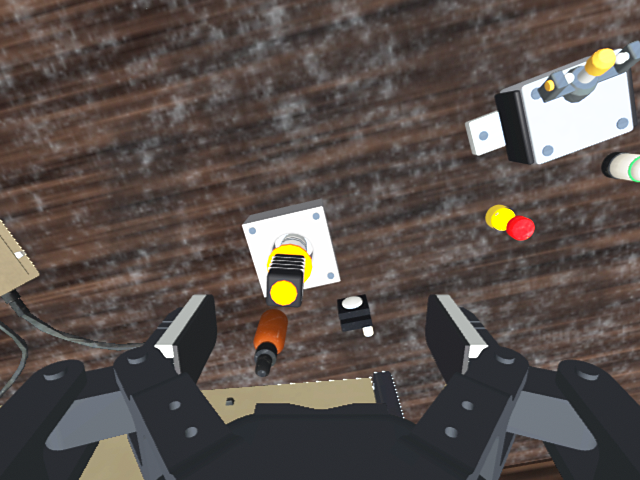

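```bash
python3 - <<'E'
from h import *
np.set_printoptions(precision=4,suppress=True)
def bl(t,x,y,w,h):
    m,im=load(t)
    hsv=cv2.cvtColor(im[y:y+h,x:x+w],cv2.COLOR_BGR2HSV)
    mk=cv2.inRange(hsv,(8,120,120),(34,255,255))
    n,l,s,c=cv2.connectedComponentsWithStats(mk)
    for k in range(1,n):
        if s[k,4]>20: print(t,c[k]+[x,y],s[k]+[x,y,0,0,0])
bl('w4',240,220,90,100);bl('top0',360,205,50,50);bl('scene0',330,255,60,60)
for t,x,y in [('w4',235,200)]:
    m,im=load(t); s=5;cv2.imwrite(f'pics/{t}_c.png',cv2.resize(im[y:y+118,x:x+156],None,fx=s,fy=s,interpolation=cv2.INTER_CUBIC))
t='top0';m,im=load(t);s=9;x,y=350,200;cv2.imwrite(f'pics/{t}_d.png',cv2.resize(im[y:y+60,x:x+70],None,fx=s,fy=s,interpolation=cv2.INTER_CUBIC))
E
```

```text
w4 [293.398  256.2554] [267 244  45  39 505]
w4 [283.1558 292.5028] [270 280  28  26 539]
top0 [386.9231 223.6827] [382 218  11  12 104]
top0 [379.693  231.1579] [373 219  21  20 114]
scene0 [358.7551 268.0306] [353 264  13   9  98]
scene0 [356.4171 295.9029] [345 286  26  17 175]
```

View pics/w4_c.png

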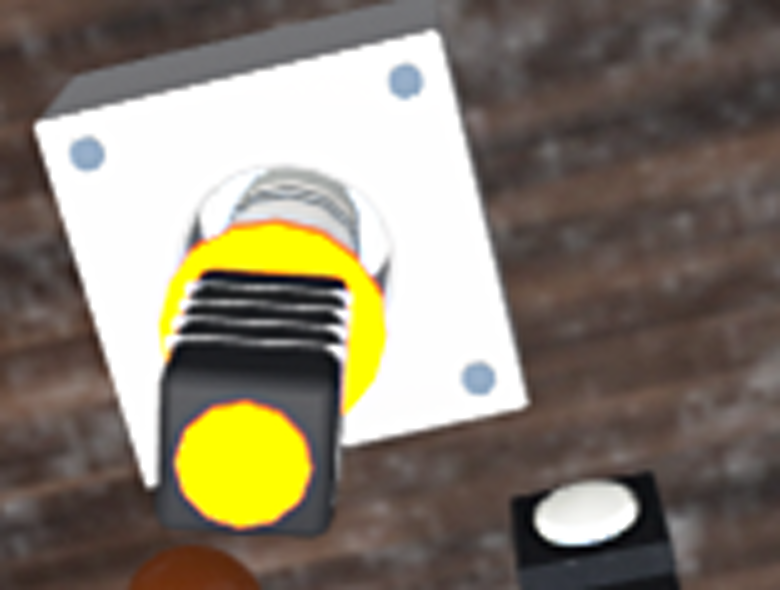

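View pics/top0_d.png

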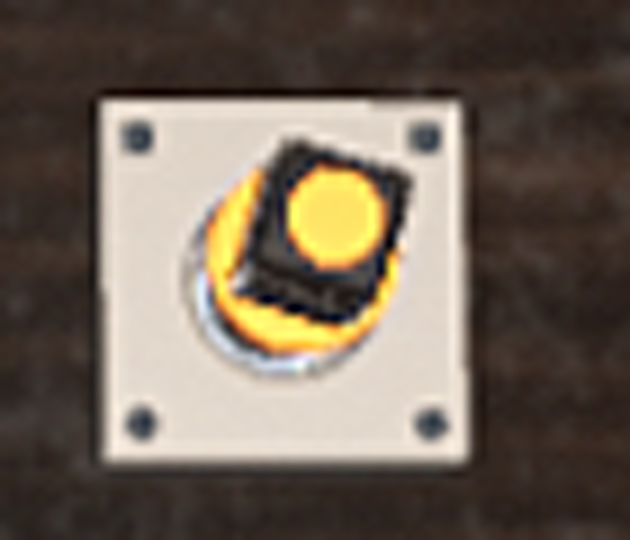

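```bash
python3 - <<'E'
from h import *
np.set_printoptions(precision=4,suppress=True)
m4,_=load('w4');mt,_=load('top0');ms,_=load('scene0')
rs=[ray(m4,283.16,292.5),ray(mt,386.92,223.68),ray(ms,358.76,268.03)]
print(tri(rs),tri(rs[:2]),tri([rs[0],rs[2]]),tri(rs[1:]))
for r in rs[:2]: print('z.126',r[0]+r[1]*(.126-r[0][2])/r[1][2])
c4=lambda a:(m4,a[0]/5+235,a[1]/5+200)
ct=lambda a:(mt,a[0]/9+350,a[1]/9+200)
def an(c,a,b,z):
    d=onz(*c(b),z)-onz(*c(a),z);return np.degrees(np.arctan2(d[1],d[0])),np.linalg.norm(d)
print('grip w4',an(c4,(330,350),(168,348),.126),an(c4,(328,535),(160,528),.126),an(c4,(164,360),(160,520),.126),an(c4,(338,355),(332,525),.126))
print('grip top',an(ct,(410,180),(295,140),.126),an(ct,(370,290),(410,180),.126),an(ct,(250,260),(290,145),.126),)
print('screws w4',[onz(*c4(p),.04) for p in [(88,154),(406,80),(478,378)]], 'diag c',(onz(*c4((88,154)),.04)+onz(*c4((478,378)),.04))/2)
p=[onz(*ct(p),.04) for p in [(138,137),(426,137),(431,424),(141,424)]];print('top',p,np.mean(p,0))
# bystanders
for n,c in [('mount',(357,185)),('bottle top',(407,183))]: print(n,onz(mt,*c,.034),onz(mt,*c,.094))
print(R.from_quat(bot.get_obs()['tool_rot']).as_matrix(),bot.get_obs()['eef_pos'])
E
```

```text
(array([ 0.5893, -0.062 ,  0.127 ]), [np.float64(0.0008993803573764563), np.float64(0.0007703840215314593), np.float64(0.0012515142475772606)]) (array([ 0.5897, -0.062 ,  0.128 ]), [np.float64(0.0005385790493432469), np.float64(0.0005385790493432895)]) (array([ 0.5886, -0.0624,  0.1277]), [np.float64(0.0009483538974976837), np.float64(0.0009483538974976516)]) (array([ 0.5893, -0.0614,  0.126 ]), [np.float64(0.0008424719435924813), np.float64(0.0008424719435925272)])
z.126 [ 0.5904 -0.063   0.126 ]
z.126 [ 0.5901 -0.0617  0.126 ]
grip w4 (np.float64(-103.82674077269155), np.float64(0.02439110919074646)) (np.float64(-105.7333639352539), np.float64(0.026127153971090316)) (np.float64(-16.808610058733834), np.float64(0.02688208513509269)) (np.float64(-15.744991663615384), np.float64(0.028537339812920625))
grip top (np.float64(70.78216414386694), np.float64(0.024953496456529483)) (np.float64(-20.50431442437334), np.float64(0.024430932525736786)) (np.float64(-19.53436781703445), np.float64(0.025417212440676643))
screws w4 [array([ 0.5584, -0.0943,  0.04  ]), array([ 0.558 , -0.0302,  0.04  ]), array([ 0.622 , -0.0302,  0.04  ])] diag c [ 0.5902 -0.0622  0.04  ]
top [array([ 0.6212, -0.03  ,  0.04  ]), array([ 0.6215, -0.0941,  0.04  ]), array([ 0.5573, -0.0942,  0.04  ]), array([ 0.557 , -0.0301,  0.04  ])] [ 0.5892 -0.0621  0.04  ]
mount [ 0.6843 -0.0142  0.034 ] [ 0.6703 -0.0094  0.094 ]
bottle top [ 0.689  -0.1157  0.034 ] [ 0.6748 -0.1057  0.094 ]
[[ 0.2242  0.9745  0.0022]
 [ 0.9745 -0.2242  0.0007]
 [ 0.0012  0.002  -1.    ]] [ 0.5487 -0.0229  0.2579]
```

Request:
{"method": "carry_out", "body": {
  "moves": [
    [-0.29,0.3,0.2,0.05,1],
    [-0.29,0.49,0.5,0.055,1],
    [-0.29,0.49,0.78,0.055,1],
    [-0.29,0.49,0.78,0.055,1],
    [-0.29,0.49,0.78,0.055,1],
    [-0.29,0.49,0.78,0.055,1]
  ]
}}

```text
clock: 3.85
eef_pos: [0.5908, -0.0621, 0.1807]
tool_rot: [0.808, 0.589, 0.001, 0.001]
ft_force: [-0.8, 0.3, 0.2]
grip_width: 0.0849
```

```bash
python3 - <<'E'
from h import *
m,im=snap('wrist','w5'); o=bot.get_obs();print(o['eef_pos'],R.from_quat(o['tool_rot']).as_matrix())
E
```

```text
[ 0.5909208  -0.06240796  0.18086206] [[ 3.06758071e-01  9.51779018e-01  4.02336323e-03]
 [ 9.51787092e-01 -3.06759208e-01 -3.46586970e-04]
 [ 9.04329512e-04  3.93570354e-03 -9.99991846e-01]]
```

View pics/w5.png

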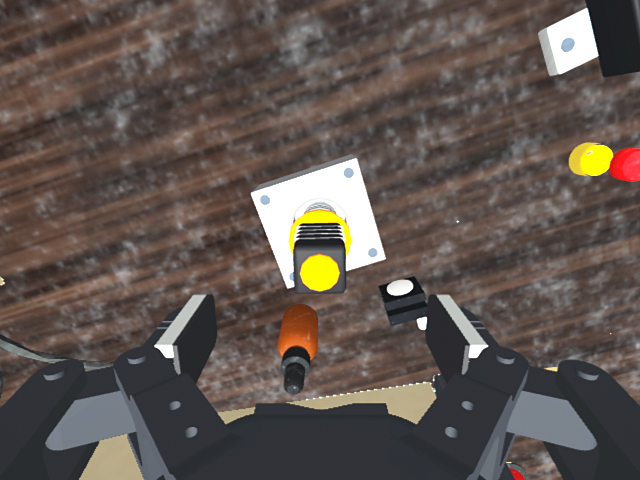

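Request:
{"method": "carry_out", "body": {
  "moves": [
    [0,0,0.25,0,1],
    [0,-0.01,0.5,0,1],
    [0,-0.01,0.73,0,1],
    [0,-0.01,0.73,0,1],
    [0,-0.01,0.73,0,1]
  ]
}}

```text
clock: 4.4
eef_pos: [0.5895, -0.0628, 0.1068]
tool_rot: [0.809, 0.588, 0.001, 0.001]
ft_force: [0.2, -0.1, 0.1]
grip_width: 0.0857
```

```bash
python3 - <<'E'
from h import *
m,im=snap('wrist','w6'); o=bot.get_obs();print(o['eef_pos'],o['ft_force'])
E
```

```text
[ 0.59021003 -0.06291713  0.10746778] [ 0.24937585 -0.24037158  0.20334476]
```

View pics/w6.png

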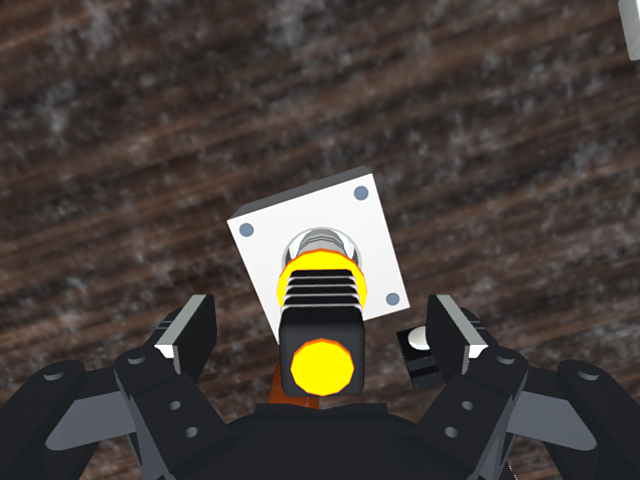

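Request:
{"method": "carry_out", "body": {
  "moves": [
    [0,0,0,0,-1],
    [0,0,0,0,-1],
    [0,0,0,0,-1],
    [0,0,0,0,-1],
    [0,0,0,0,-1],
    [0,0,0,0,-1],
    [0,0,0,0,-1],
    [0,0,0,0,-1]
  ]
}}

```text
clock: 5.25
eef_pos: [0.5892, -0.0629, 0.1059]
tool_rot: [0.809, 0.588, 0.0, 0.0]
ft_force: [-0.9, -0.1, 5.5]
grip_width: 0.0275
```

Request:
{"method": "carry_out", "body": {
  "moves": [
    [0,0,-0.05,0,-1],
    [0,0,-0.1,0,-1],
    [0,0,-0.15,0,-1],
    [0,0,-0.2,0,-1],
    [0,0,-0.2,0,-1],
    [0,0,-0.2,0,-1]
  ]
}}

```text
clock: 5.85
eef_pos: [0.589, -0.063, 0.1254]
tool_rot: [0.809, 0.588, 0.0, 0.0]
ft_force: [-0.7, -0.6, -2.5]
grip_width: 0.0271
```

```bash
python3 - <<'E'
from h import *
m,im=snap('wrist','w7'); o=bot.get_obs();print(o['eef_pos'],o['ft_force'],o['ft_torque'])
m,im=snap('scene','s7');x,y=300,220;cv2.imwrite('pics/s7_c.png',cv2.resize(im[y:y+140,x:x+180,::-1],None,fx=4,fy=4,interpolation=cv2.INTER_CUBIC))
E
```

```text
[ 0.58884349 -0.06295115  0.12521216] [-0.3152106   0.20842295 -2.14283473] [ 0.00491633 -0.01550348  0.03569531]
```

View pics/w7.png

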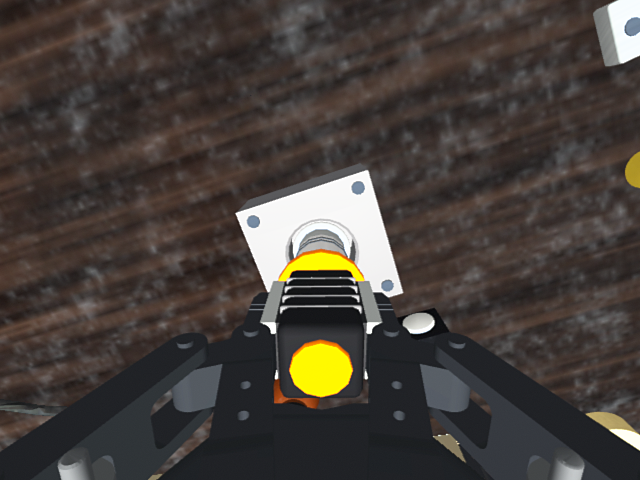

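View pics/s7_c.png

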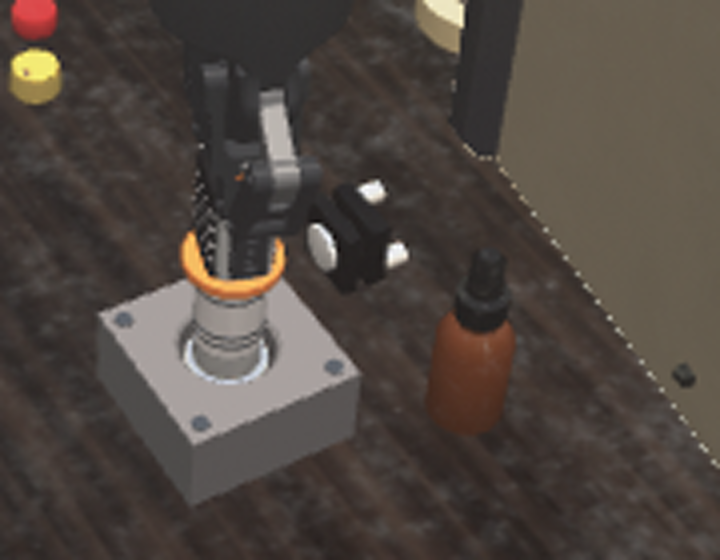

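Request:
{"method": "carry_out", "body": {
  "moves": [
    [0,-0.03,0,0,-1],
    [0,-0.06,0,0,-1],
    [0,-0.09,0.01,0,-1],
    [0,-0.12,0.01,0,-1],
    [0,-0.15,0.01,0,-1],
    [0,-0.18,0.01,0,-1],
    [0,-0.2,0.02,0,-1],
    [0,-0.2,0.02,0,-1]
  ]
}}

```text
clock: 6.75
eef_pos: [0.5748, -0.058, 0.1263]
tool_rot: [0.809, 0.588, 0.004, 0.005]
ft_force: [7.3, -2.4, 1.1]
grip_width: 0.0273
```

```bash
python3 - <<'E'
from h import *
m,im=snap('wrist','w8'); o=bot.get_obs();print(o['eef_pos'],o['ft_force'],o['ft_torque'],R.from_quat(o['tool_rot']).as_matrix()[:,2])
m,im=snap('scene','s8');x,y=300,220;cv2.imwrite('pics/s8_c.png',cv2.resize(im[y:y+140,x:x+180,::-1],None,fx=4,fy=4,interpolation=cv2.INTER_CUBIC))
E
```

```text
[ 0.57477613 -0.05805416  0.12631777] [ 6.23523905 -2.78482145  0.64678051] [-0.78014019 -1.97686974 -0.01593299] [ 0.01220666 -0.00311926 -0.99992063]
```

View pics/w8.png

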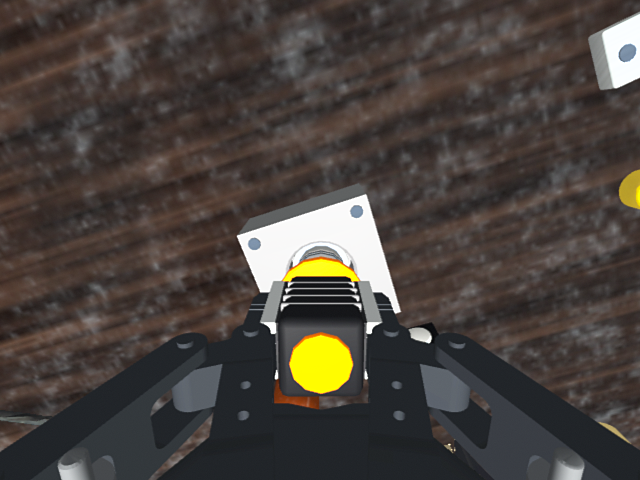

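View pics/s8_c.png

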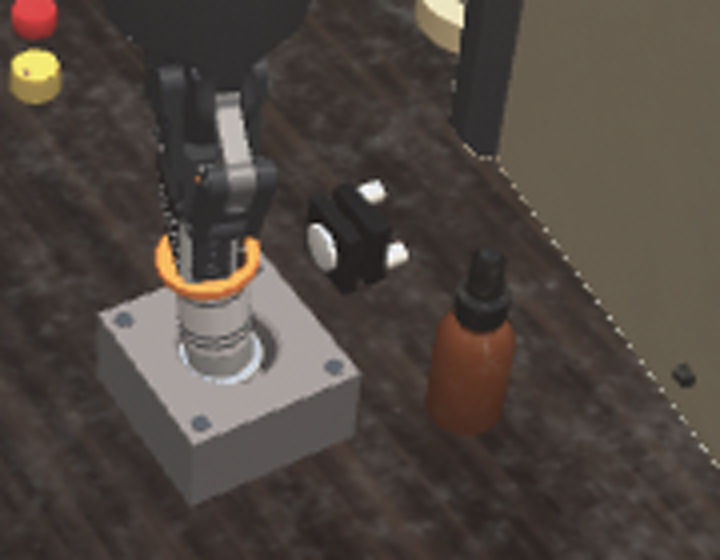

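Request:
{"method": "carry_out", "body": {
  "moves": [
    [0,-0.03,0,0,-1],
    [0,-0.06,0.01,0,-1],
    [0,-0.09,0.01,0,-1],
    [0,-0.12,0.02,0,-1],
    [0,-0.12,0.02,0,-1]
  ]
}}

```text
clock: 7.35
eef_pos: [0.563, -0.054, 0.1242]
tool_rot: [0.809, 0.588, 0.004, 0.004]
ft_force: [5.7, -2.9, 0.1]
grip_width: 0.0278
```

```bash
python3 - <<'E'
from h import *
m,im=snap('wrist','w9'); o=bot.get_obs();print(o['eef_pos'],o['ft_force'],o['ft_torque'],R.from_quat(o['tool_rot']).as_matrix()[:,2])
E
```

```text
[ 0.56304484 -0.05402887  0.12422769] [ 6.78988739 -1.76791947  1.28730872] [-0.56766962 -1.8113295   0.031123  ] [ 0.01157422 -0.00239108 -0.99993016]
```

View pics/w9.png

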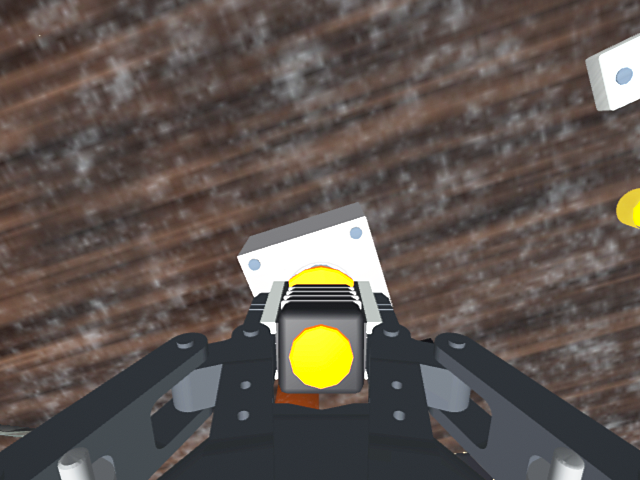

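Request:
{"method": "carry_out", "body": {
  "moves": [
    [0,-0.03,0.01,0,-1],
    [0,-0.06,0.03,0,-1],
    [0,-0.09,0.04,0,-1],
    [0,-0.12,0.06,0,-1],
    [0,-0.12,0.06,0,-1]
  ]
}}

```text
clock: 7.9
eef_pos: [0.5521, -0.0504, 0.1188]
tool_rot: [0.809, 0.588, 0.004, 0.005]
ft_force: [5.8, -1.0, 3.2]
grip_width: 0.0275
```

```bash
python3 - <<'E'
from h import *
m,im=snap('wrist','w10'); o=bot.get_obs();print(o['eef_pos'],o['ft_force'],o['ft_torque'],R.from_quat(o['tool_rot']).as_matrix()[:,2])
m,im=snap('scene','s10');x,y=300,220;cv2.imwrite('pics/s10_c.png',cv2.resize(im[y:y+140,x:x+180,::-1],None,fx=4,fy=4,interpolation=cv2.INTER_CUBIC))
E
```

```text
[ 0.5521069 -0.0503919  0.1187563] [ 6.2369797  -2.03882327  3.46229565] [-0.63398615 -1.78222798  0.00494906] [ 0.0127368  -0.00258442 -0.99991554]
```

View pics/s10_c.png

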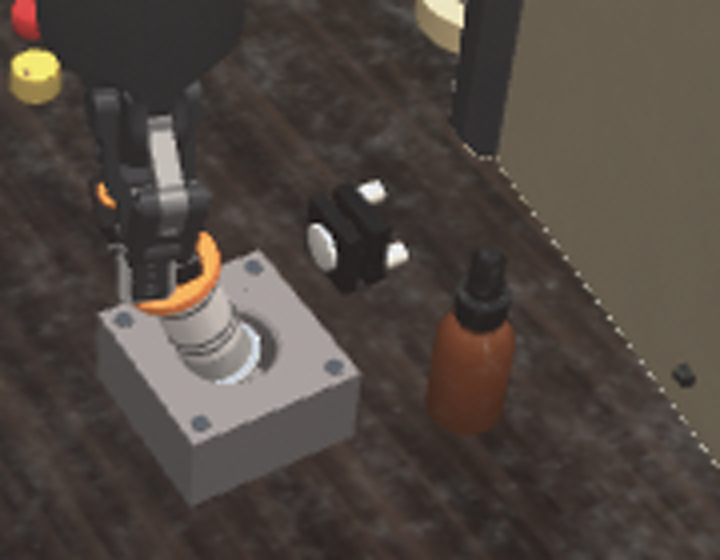

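View pics/w10.png

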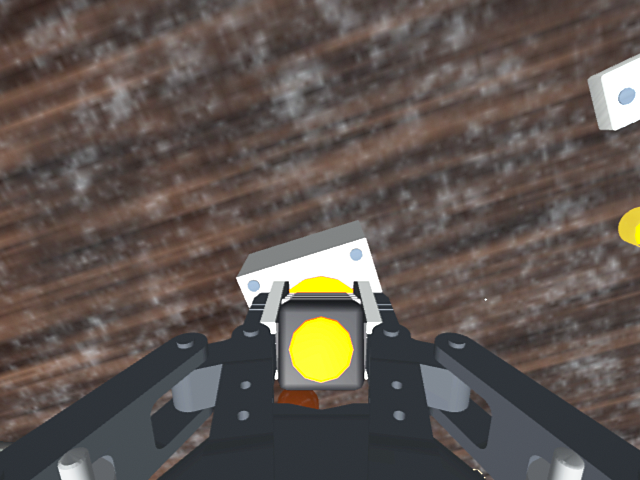

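Request:
{"method": "carry_out", "body": {
  "moves": [
    [0,0.03,0,0,-1],
    [0,0.06,-0.02,0,-1],
    [0,0.06,-0.15,0,-1],
    [0,0.06,-0.35,0,-1],
    [0,0.06,-0.6,0,-1],
    [0,0.06,-0.8,0,-1],
    [0,0.06,-0.8,0,-1],
    [0,0.06,-0.8,0,-1]
  ]
}}

```text
clock: 8.8
eef_pos: [0.5516, -0.051, 0.1941]
tool_rot: [0.809, 0.588, -0.001, -0.001]
ft_force: [-0.3, -0.1, -1.8]
grip_width: 0.0277
```

```bash
python3 - <<'E'
from h import *
m,im=snap('wrist','w11'); o=bot.get_obs();print(o['eef_pos'],o['ft_force'],o['ft_torque'],R.from_quat(o['tool_rot']).as_matrix())
m,im=snap('scene','s11');x,y=270,150;cv2.imwrite('pics/s11_c.png',cv2.resize(im[y:y+140,x:x+180,::-1],None,fx=4,fy=4,interpolation=cv2.INTER_CUBIC))
E
```

```text
[ 0.55125187 -0.05101866  0.19344074] [-0.10296656  0.66600472 -2.24634758] [0.04830431 0.04576431 0.03957978] [[ 3.08028151e-01  9.51368254e-01 -4.13564234e-03]
 [ 9.51376927e-01 -3.08028679e-01  5.24660842e-04]
 [-7.74750778e-04 -4.09616501e-03 -9.99991311e-01]]
```

View pics/s11_c.png

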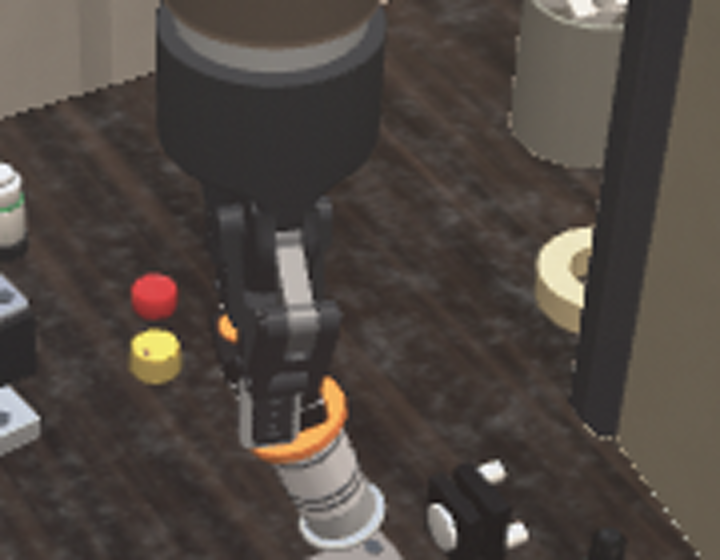

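View pics/w11.png

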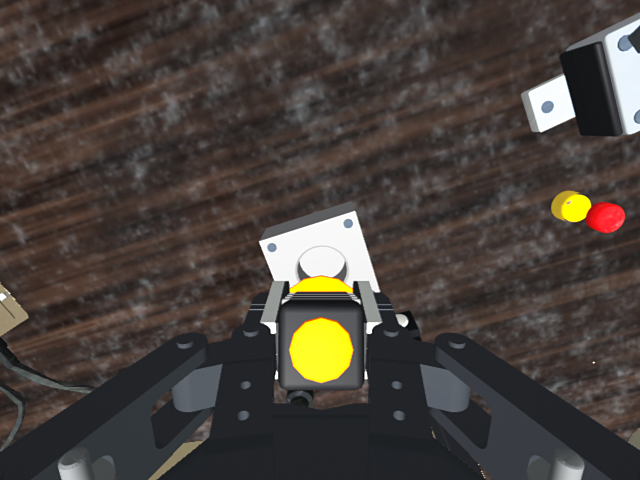

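```bash
python3 - <<'E'
from h import *
np.set_printoptions(precision=4,suppress=True)
def bl(t,x,y,w,h):
    m,im=load(t); hsv=cv2.cvtColor(im[y:y+h,x:x+w],cv2.COLOR_BGR2HSV)
    mk=cv2.inRange(hsv,(8,120,120),(34,255,255)); n,l,s,c=cv2.connectedComponentsWithStats(mk)
    for k in range(1,n):
        if s[k,4]>200: print(t,c[k]+[x,y],s[k]+[x,y,0,0,0])
bl('w7',270,320,100,90);bl('w10',270,310,100,90);bl('w11',270,310,100,90)
Rt=R.from_quat([.809,.588,0,0]).as_matrix()
def gun(tcp,Rt,th,s):  # point s along gun axis from rim
    P=tcp+Rt[:,2]*.006; ax=Rt@np.array([0,-np.sin(th),-np.cos(th)]); return P+ax*(s-.091)
for t,tcp,ths in [('w7',[.5889,-.063,.1252],[0]),('w11',[.5513,-.0510,.1934],[23,25,27])]:
    m,_=load(t)
    for th in ths: print(t,th,proj(m,gun(np.array(tcp),Rt,np.radians(th),.116)))
ms,_=load('scene0')
for th in [23,25,27]:
    g=lambda s:proj(ms,gun(np.array([.5513,-.0510,.1934]),Rt,np.radians(th),s))
    print('scene',th,g(0),g(.063))
E
```

```text
w7 [320.6058 368.0685] [ 289  339   64   59 2831]
w7 [292.8983 398.3492] [274 383  43  25 295]
w10 [320.7329 348.9049] [ 289  316   65   66 3227]
w11 [320.766  349.4094] [ 289  317   65   66 3239]
w7 0 [321.3749 361.9054]
w11 23 [321.3544 330.3608]
w11 25 [321.3566 327.5872]
w11 27 [321.3586 324.8091]
scene 23 [356.5154 279.0273] [342.3843 254.2968]
scene 25 [358.332  278.2366] [342.9678 254.0369]
scene 27 [360.1251 277.4042] [343.5427 253.7632]
```

```bash
python3 - <<'E'
from h import *
m,im=load('s11');x,y=315,215;cv2.imwrite('pics/s11_d.png',cv2.resize(im[y:y+80,x:x+80],None,fx=7.5,fy=7.5,interpolation=cv2.INTER_CUBIC))
m,im=snap('top','t11');x,y=330,190;cv2.imwrite('pics/t11_d.png',cv2.resize(im[y:y+90,x:x+100,::-1],None,fx=6.5,fy=6.5,interpolation=cv2.INTER_CUBIC))
E
```

```text
(no output)
```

View pics/s11_d.png

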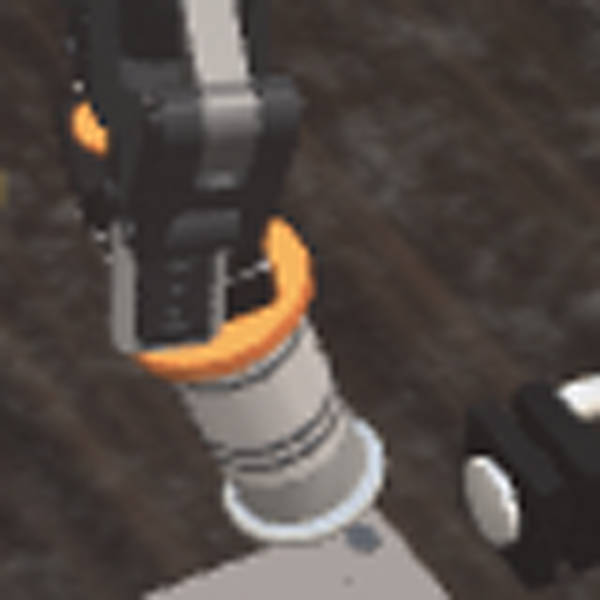

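View pics/t11_d.png

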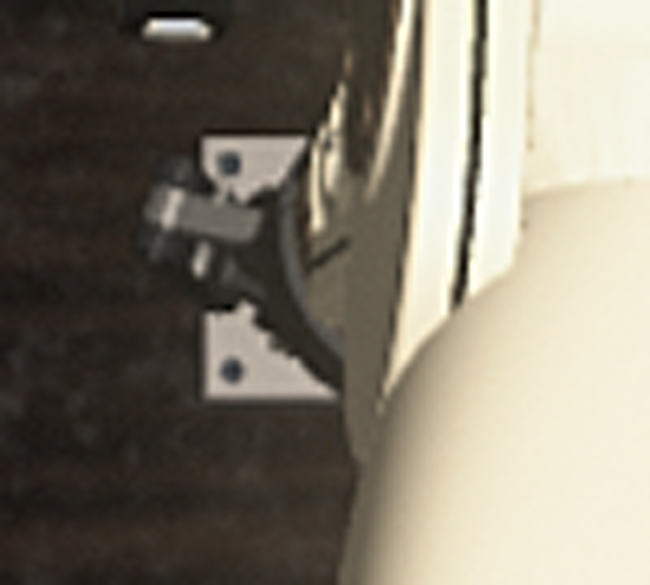

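```bash
python3 - <<'E'
from h import *
np.set_printoptions(precision=4,suppress=True)
from scipy.optimize import least_squares
for t in ['w7','w10','w11']:
    m,im=load(t); hsv=cv2.cvtColor(im,cv2.COLOR_BGR2HSV)
    mk=cv2.inRange(hsv,(8,100,100),(38,255,255))
    print(t,'rows col 310..330',[np.flatnonzero(mk[230:400,c])[[0]]+230 for c in (312,320,328)], 'runs',[ (np.flatnonzero(np.diff(mk[230:400,320].astype(int)))+231).tolist()])
Rt=R.from_quat([.809,.588,0,0]).as_matrix()
def pts(tcp,th,py,pz):
    P=np.array(tcp)+Rt@np.array([0,py,.006+pz]); ax=Rt@np.array([0,-np.sin(th),-np.cos(th)]); pe=Rt@np.array([0,-np.cos(th),np.sin(th)])
    return lambda s,r=0:P+ax*(s-.091)+pe*r
for th in (0,):
    m,_=load('w7')
    for py,pz in [(0,0),(.001,0),(0,.001)]:
        g=pts([.5889,-.063,.1252],0,py,pz); print('w7',py,pz,proj(m,g(.116))[1],proj(m,g(.066,.021))[1],proj(m,g(.060,.021))[1])
m,_=load('w11')
for th in (10,13,16,19,22,25):
    g=pts([.5513,-.0510,.1934],np.radians(th),0,0); print('w11',th,proj(m,g(.116))[1],proj(m,g(.066,.021))[1],proj(m,g(.060,.021))[1])
E
```

```text
w7 rows col 310..330 [array([250]), array([249]), array([250])] runs [[249, 271, 339, 398]]
w10 rows col 310..330 [array([278]), array([276]), array([277])] runs [[276, 293, 316, 383]]
w11 rows col 310..330 [array([277]), array([276]), array([277])] runs [[276, 292, 317, 383]]
w7 0 0 361.9054486470931 249.68501163694205 245.34817420243957
w7 0.001 0 364.53614513045244 251.8228374729544 247.4185723045663
w7 0 0.001 359.9736436659922 248.94038626425595 244.6548469041421
w11 10 347.8982155527497 256.3227419541368 254.07377725911553
w11 13 343.96768318210957 258.7891299734068 257.1244546276411
w11 16 339.95305664492815 261.36380591797825 260.274626239338
w11 19 335.87239514966313 264.04063468001505 263.5182876673738
w11 22 331.74418379414436 266.81371258132555 266.8497219797018
w11 25 327.58715959128364 269.67735765796124 270.2634800779759
```

```bash
python3 - <<'E'
from h import *
np.set_printoptions(precision=4,suppress=True)
from scipy.optimize import least_squares
Rt=R.from_quat([.809,.588,0,0]).as_matrix()
def pts(tcp,th,py,pz):
    P=np.array(tcp)+Rt@np.array([0,py,.006+pz]); ax=Rt@np.array([0,-np.sin(th),-np.cos(th)]); pe=Rt@np.array([0,-np.cos(th),np.sin(th)])
    return lambda s,r=0:P+ax*(s-.091)+pe*r
m,_=load('w11');ms,_=load('s11')
tcp=[.5513,-.0510,.1934]
obs=[350,276]
def f(p,w=1):
    g=pts(tcp,*p); a=proj(m,g(.116))[1]-350-0;b=min(proj(m,g(.066,.021))[1],proj(m,g(.060,.021))[1])-276.3
    s=proj(ms,g(.001)); return np.array([a*.5,b*.5,s[0]-355.8,s[1]-279,(p[2])*300])
r=least_squares(f,[.35,.003,0]);print(np.degrees(r.x[0]),r.x[1:],f(r.x))
# stand constraint
for th in (18,20,22,24): print(th,f([np.radians(th),.003,0]))
E
```

```text
19.66062600030019 [ 0.0051 -0.0009] [ 0.2362 -0.7218  0.6194  0.058  -0.2833]
18 [-2.3323 -4.0292 -2.2433  1.1942  0.    ]
20 [-3.6927 -2.95   -0.3951  0.5176  0.    ]
22 [-5.0632 -1.851   1.4345 -0.2019  0.    ]
24 [-6.4411 -0.8329  3.2437 -0.9637  0.    ]
```

Request:
{"method": "carry_out", "body": {
  "moves": [
    [0,0,0.3,0,-1],
    [0,0,0.6,0,-1],
    [0,0,0.78,0,-1],
    [0,0,0.78,0,-1],
    [0,-0.04,0.78,0,-1],
    [0,-0.08,0.79,0,-1],
    [0,-0.11,0.8,0,-1],
    [0,-0.14,0.8,0,-1],
    [0,-0.14,0.8,0,-1]
  ]
}}

```text
clock: 9.85
eef_pos: [0.5432, -0.0478, 0.1168]
tool_rot: [0.809, 0.588, 0.003, 0.003]
ft_force: [7.6, -1.6, -0.3]
grip_width: 0.0273
```

```bash
python3 - <<'E'
from h import *
m,im=snap('wrist','w12'); o=bot.get_obs();print(o['eef_pos'],o['ft_force'],o['ft_torque'],R.from_quat(o['tool_rot']).as_matrix()[:,2])
m,im=snap('scene','s12');x,y=300,220;cv2.imwrite('pics/s12_c.png',cv2.resize(im[y:y+140,x:x+180,::-1],None,fx=4,fy=4,interpolation=cv2.INTER_CUBIC))
E
```

```text
[ 0.54321222 -0.04785451  0.11676473] [ 6.68108496 -3.22634741 -0.91904886] [-5.66918670e-01 -1.91288456e+00  1.73959088e-03] [ 0.00838157 -0.00212115 -0.99996262]
```

View pics/s12_c.png

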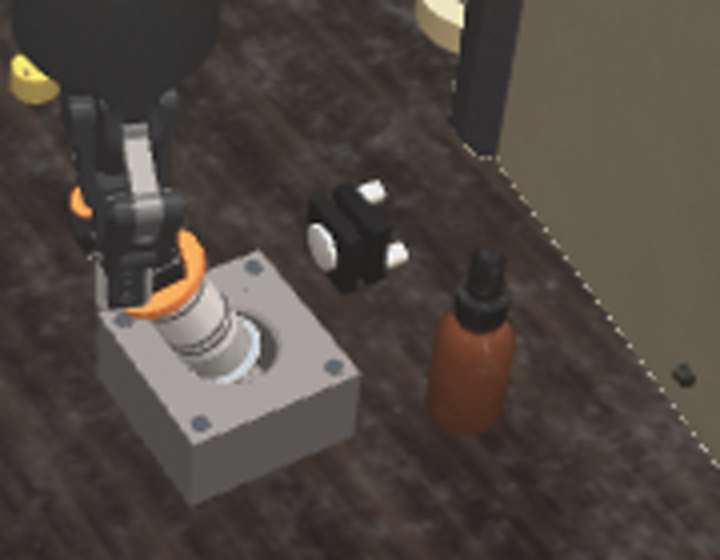

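View pics/w12.png

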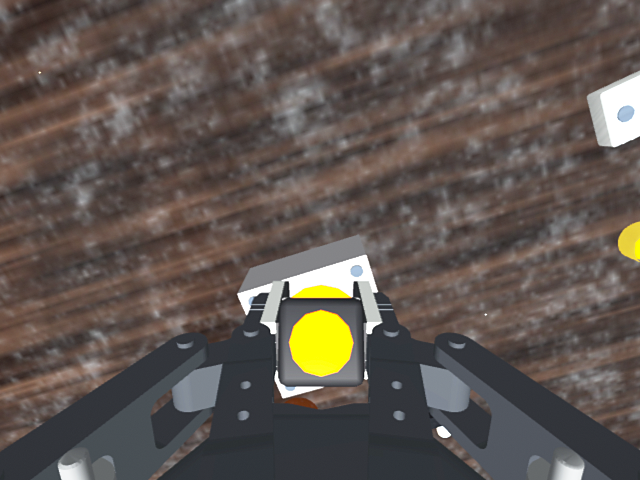

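Request:
{"method": "carry_out", "body": {
  "moves": [
    [0,0.03,0,0,-1],
    [0,0.06,-0.02,0,-1],
    [0,0.06,-0.15,0,-1],
    [0,0.06,-0.35,0,-1],
    [0,0.06,-0.6,0,-1],
    [0,0.06,-0.8,0,-1],
    [0,0.06,-0.8,0,-1],
    [0,0.06,-0.8,0,-1]
  ]
}}

```text
clock: 10.75
eef_pos: [0.544, -0.0486, 0.1941]
tool_rot: [0.809, 0.588, -0.001, -0.001]
ft_force: [-0.3, 0.4, -2.1]
grip_width: 0.0273
```

```bash
python3 - <<'E'
from h import *
np.set_printoptions(precision=4,suppress=True)
m,im=snap('wrist','w13'); o=bot.get_obs();print(o['eef_pos'],o['ft_force'],R.from_quat(o['tool_rot']).as_matrix())
hsv=cv2.cvtColor(im,cv2.COLOR_RGB2HSV); mk=cv2.inRange(hsv,(8,100,100),(38,255,255))
print((np.flatnonzero(np.diff(mk[230:400,320].astype(int)))+231).tolist(), (np.flatnonzero(np.diff(mk[340,200:450].astype(int)))+201).tolist())
m,im=snap('scene','s13');x,y=305,205;cv2.imwrite('pics/s13_d.png',cv2.resize(im[y:y+80,x:x+80,::-1],None,fx=7.5,fy=7.5,interpolation=cv2.INTER_CUBIC))
E
```

```text
[ 0.5437 -0.0486  0.1935] [-0.1422 -0.4107 -2.3808] [[ 0.3081  0.9514 -0.0041]
 [ 0.9514 -0.3081  0.0004]
 [-0.0008 -0.0041 -1.    ]]
[284, 298, 310, 377] [290, 353]
```

View pics/s13_d.png

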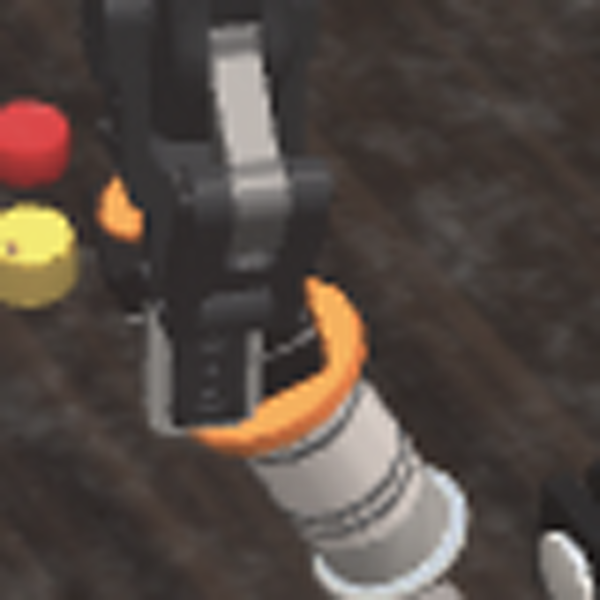

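```bash
python3 - <<'E'
from h import *
np.set_printoptions(precision=4,suppress=True)
from scipy.optimize import least_squares
o=bot.get_obs();Rt=R.from_quat(o['tool_rot']).as_matrix()
def pts(tcp,th,py,pz):
    P=np.array(tcp)+Rt@np.array([0,py,.006+pz]); ax=Rt@np.array([0,-np.sin(th),-np.cos(th)]); pe=Rt@np.array([0,-np.cos(th),np.sin(th)])
    return lambda s,r=0:P+ax*(s-.091)+pe*r
for t,ts,tcp,dr,cr,rim in [('w11','s11',[.5513,-.0510,.1934],350,276.3,(355.8,279)),('w13','s13',[.5437,-.0486,.1935],343.5,284.3,(357.4,276.1))]:
    m,_=load(t);ms,_=load(ts)
    def f(p):
        g=pts(tcp,*p); a=proj(m,g(.116))[1]-dr;b=min(proj(m,g(.066,.021))[1],proj(m,g(.060,.021))[1])-cr
        s=proj(ms,g(.001)); return np.array([a*.5,b*.5,s[0]-rim[0],s[1]-rim[1],(p[2])*300])
    r=least_squares(f,[.35,.003,0]);print(np.degrees(r.x[0]),r.x[1:],f(r.x))
    fw=lambda p:np.append(f([p[0],p[1],0])[:2],0)
    r=least_squares(fw,[.35,.003]);print(' wrist only',np.degrees(r.x[0]),r.x[1:])
E
```

```text
19.925649560857536 [ 0.0051 -0.001 ] [ 0.2355 -0.723   0.6236  0.0679 -0.3017]
 wrist only 20.54933989680229 [0.006]
26.8170252854046 [ 0.0052 -0.0024] [ 0.1114 -0.4253  0.469   0.3116 -0.7118]
 wrist only 26.840507810949223 [0.0067]
```

Request:
{"method": "carry_out", "body": {
  "moves": [
    [0.2,-0.2,-0.2,-0.05,-1],
    [0.5,-0.5,-0.3,-0.13,-1],
    [0.8,-0.8,-0.3,-0.21,-1],
    [1,-0.93,-0.3,-0.285,-1],
    [1,-0.93,-0.3,-0.285,-1],
    [1,-0.93,-0.3,-0.285,-1]
  ]
}}

```text
clock: 11.45
eef_pos: [0.4866, 0.0752, 0.2241]
tool_rot: [0.658, 0.753, -0.001, -0.001]
ft_force: [0.2, -0.6, -2.2]
grip_width: 0.0275
```

```bash
python3 - <<'E'
from h import *
np.set_printoptions(precision=4,suppress=True)
o=bot.get_obs();Rt=R.from_quat(o['tool_rot']).as_matrix();print(o['clock'],o['eef_pos'],Rt)
d=np.array([.4289,.1986,.2235])-o['eef_pos'];print(Rt.T@d*10)
E
```

```text
11.45 [0.4866 0.0752 0.2241] [[-0.1344  0.9909 -0.0024]
 [ 0.9909  0.1344 -0.0009]
 [-0.0006 -0.0025 -1.    ]]
[ 1.3    -0.4063  0.0062]
```

Request:
{"method": "carry_out", "body": {
  "moves": [
    [0.3,-0.15,0,0,-1],
    [0.6,-0.3,0,0,-1],
    [0.9,-0.41,0,0,-1],
    [0.9,-0.41,0,0,-1]
  ]
}}

```text
clock: 11.85
eef_pos: [0.4334, 0.1599, 0.2245]
tool_rot: [0.657, 0.754, -0.001, -0.001]
ft_force: [1.3, -0.6, -2.1]
grip_width: 0.0273
```

Request:
{"method": "carry_out", "body": {
  "moves": [
    [0.2,0,0.1,0,-1],
    [0.4,0,0.2,0,-1],
    [0.4,0,0.25,0,-1],
    [0.4,0,0.25,0,-1],
    [0.4,0,0.25,0,-1]
  ]
}}

```text
clock: 12.35
eef_pos: [0.4298, 0.1971, 0.2001]
tool_rot: [0.659, 0.752, -0.001, 0.0]
ft_force: [-1.0, 0.8, -2.3]
grip_width: 0.0274
```

```bash
python3 - <<'E'
from h import *
np.set_printoptions(precision=4,suppress=True)
m,im=snap('wrist','w14');m2,im2=snap('scene','s14');m3,im3=snap('top','t14')
x,y=200,165;cv2.imwrite('pics/s14_c.png',cv2.resize(im2[y:y+80,x:x+80,::-1],None,fx=7.5,fy=7.5,interpolation=cv2.INTER_CUBIC))
o=bot.get_obs();print(o['clock'],o['eef_pos'],R.from_quat(o['tool_rot']).as_matrix(),o['ft_force'])
E
```

```text
12.5 [0.43   0.1976 0.2007] [[-0.1325  0.9912  0.0008]
 [ 0.9912  0.1325  0.0001]
 [-0.      0.0008 -1.    ]] [ 0.2541  0.3287 -1.3025]
```

View pics/s14_c.png

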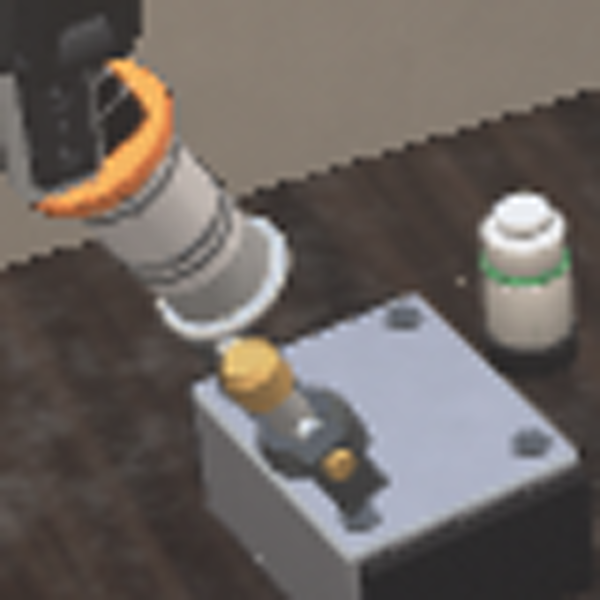

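View pics/w14.png

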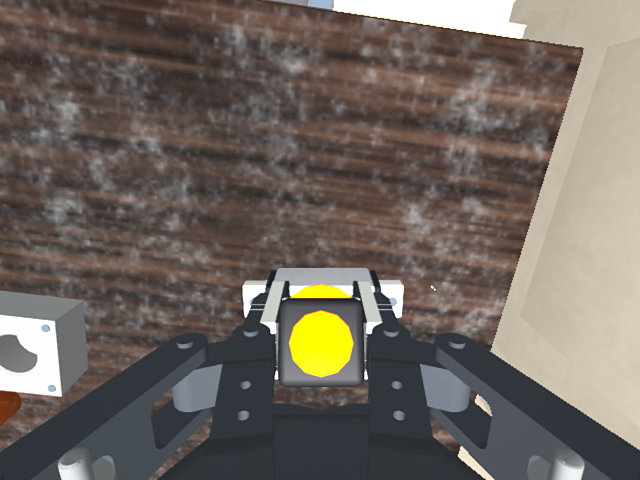

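View pics/t14.png

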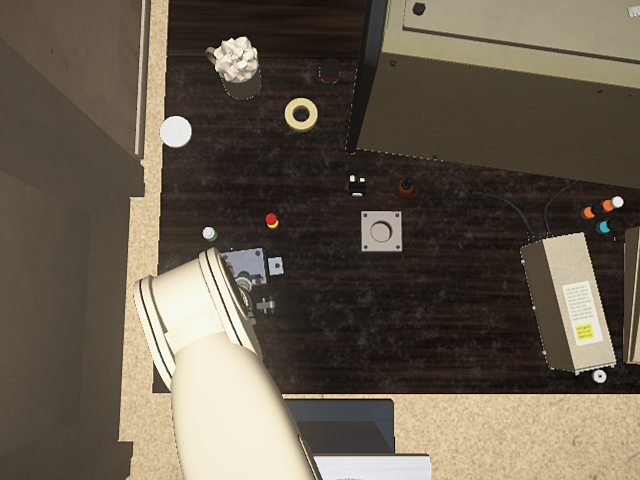

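```bash
python3 - <<'E'
from h import *
np.set_printoptions(precision=4,suppress=True)
ms,_=load('s14');mt,_=load('w14')
tcp=np.array([.43,.1976,.2007]);Rt=np.array([[-.1325,.9912,0],[.9912,.1325,0],[0,0,-1.]])
def pts(tcp,th,py,pz):
    P=np.array(tcp)+Rt@np.array([0,py,.006+pz]); ax=Rt@np.array([0,-np.sin(th),-np.cos(th)])
    return lambda s:P+ax*(s-.091)
for th in (23,25,27):
    for py,pz in [(.004,-.0015),(.005,-.0024)]:
        g=pts(tcp,np.radians(th),py,pz); print(th,py,'rim',g(0),proj(ms,g(.001)),'collar',proj(ms,g(.063)),(proj(ms,g(.001))-proj(ms,g(.063)))@[1,0]/((proj(ms,g(.001))-proj(ms,g(.063)))@[0,1]))
F=np.array([.4777,.2052,.092]);yaw=np.radians(7.8);a=np.radians(25);ax=np.array([-np.sin(a)*np.cos(yaw),-np.sin(a)*np.sin(yaw),np.cos(a)])
for s in (0,-.004,-.02,.02,.022): print('nip',s,F+ax*s,proj(ms,F+ax*s))
# wrist: disc center lateral
for s in (.116,): print(proj(mt,pts(tcp,np.radians(26),.004,-.0015)(s)))
im=load('w14')[1];hsv=cv2.cvtColor(im,cv2.COLOR_BGR2HSV);mk=cv2.inRange(hsv,(8,100,100),(38,255,255));c=np.argwhere(mk[300:390,280:360]).mean(0)+[300,280];print('disc',c)
# rail screws predicted vs seen
for p in [(.5143-.0656*np.sin(yaw),.21+.0656*np.cos(yaw),.012),(.5143+.0656*np.sin(yaw),.21-.0656*np.cos(yaw),.012)]: print('rail',proj(mt,p))
E
python3 - <<'E'
import cv2
im=cv2.imread('pics/w14.png')[250:320,230:420];cv2.imwrite('pics/w14_c.png',cv2.resize(im,None,fx=4,fy=4,interpolation=cv2.INTER_CUBIC))
E
```

```text
23 0.004 rim [0.4692 0.2028 0.1124] [227.7271 204.6769] collar [211.8286 183.8034] 0.7616626681242854
23 0.005 rim [0.4702 0.203  0.1133] [228.1567 204.0913] collar [212.2767 183.1847] 0.7595742938208279
25 0.004 rim [0.4721 0.2032 0.1137] [229.0377 203.5607] collar [212.2586 183.4411] 0.8339721669894579
25 0.005 rim [0.4731 0.2034 0.1146] [229.4674 202.9751] collar [212.7067 182.8225] 0.8316894535880751
27 0.004 rim [0.4749 0.2036 0.1151] [230.3193 202.4114] collar [212.6788 183.0673] 0.9119351612137052
27 0.005 rim [0.4759 0.2037 0.116 ] [230.7491 201.8257] collar [213.1269 182.4487] 0.909433291536633
nip 0 [0.4777 0.2052 0.092 ] [233.0038 211.6427]
nip -0.004 [0.4794 0.2054 0.0884] [233.9999 212.8272]
nip -0.02 [0.4861 0.2063 0.0739] [237.9246 217.4947]
nip 0.02 [0.4693 0.2041 0.1101] [227.9318 205.6108]
nip 0.022 [0.4685 0.2039 0.1119] [227.4161 204.9974]
[322.7088 344.0213]
disc [343.3009 320.6841]
rail [392.0891 301.3725]
rail [253.5697 301.7251]
```

View pics/w14_c.png

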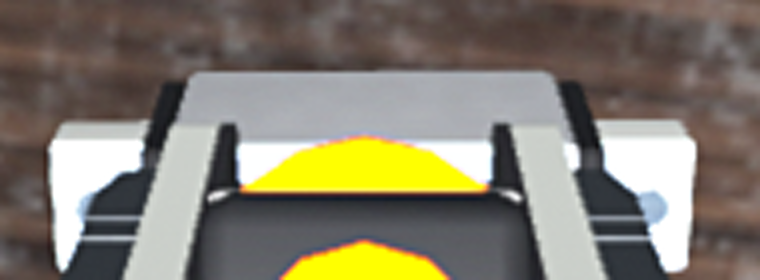

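Request:
{"method": "carry_out", "body": {
  "moves": [
    [0.02,-0.034,0.05,0,-1],
    [0.02,-0.034,0.086,0,-1],
    [0.02,-0.034,0.086,0,-1],
    [0.02,-0.01,0.14,0,-1],
    [0.02,0.01,0.18,0,-1],
    [0.02,0.01,0.18,0,-1],
    [0.02,0.01,0.18,0,-1]
  ]
}}

```text
clock: 13.2
eef_pos: [0.4301, 0.2004, 0.1821]
tool_rot: [0.658, 0.753, -0.0, -0.0]
ft_force: [-1.1, 0.1, -2.3]
grip_width: 0.0272
```

```bash
python3 - <<'E'
from h import *
np.set_printoptions(precision=4,suppress=True)
m2,im2=snap('scene','s15')
x,y=200,165;cv2.imwrite('pics/s15_c.png',cv2.resize(im2[y:y+80,x:x+80,::-1],None,fx=7.5,fy=7.5,interpolation=cv2.INTER_CUBIC))
o=bot.get_obs();print(o['clock'],o['eef_pos'],o['ft_force'])
F=np.array([.4390,.2007,.1649]);ax=np.array([-.4187,-.0574,.9063]);d=o['eef_pos']-F;print('along',d@ax,'perp',d-ax*(d@ax))
E
```

```text
13.25 [0.4302 0.2005 0.1822] [-0.0524 -0.5215 -1.3193]
along 0.019406617188545475 perp [-0.0007  0.0009 -0.0003]
```

View pics/s15_c.png

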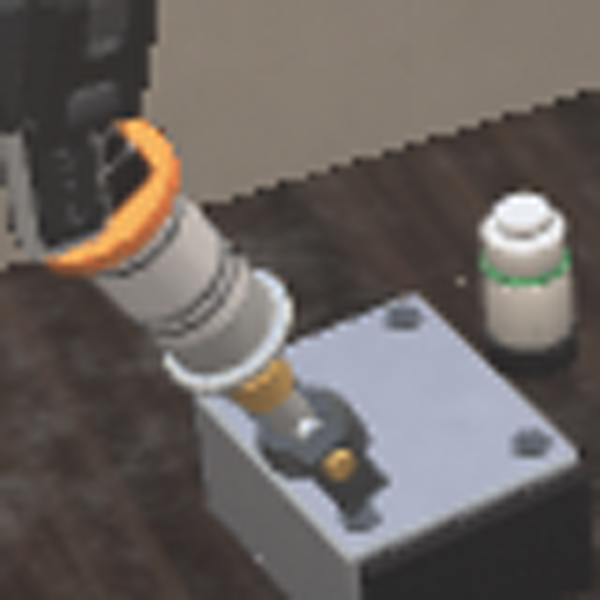

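Request:
{"method": "carry_out", "body": {
  "moves": [
    [0,0.02,0.05,0,-1],
    [0,0.04,0.09,0,-1],
    [0,0.06,0.135,0,-1],
    [0,0.06,0.135,0,-1],
    [0,0.06,0.135,0,-1]
  ]
}}

```text
clock: 13.75
eef_pos: [0.436, 0.2012, 0.1685]
tool_rot: [0.658, 0.753, -0.0, -0.0]
ft_force: [-0.3, 0.2, -2.0]
grip_width: 0.0274
```

```bash
python3 - <<'E'
from h import *
np.set_printoptions(precision=4,suppress=True)
m2,im2=snap('scene','s16')
x,y=200,165;cv2.imwrite('pics/s16_c.png',cv2.resize(im2[y:y+80,x:x+80,::-1],None,fx=7.5,fy=7.5,interpolation=cv2.INTER_CUBIC))
o=bot.get_obs();print(o['clock'],o['eef_pos'],o['ft_force'])
F=np.array([.4390,.2007,.1649]);ax=np.array([-.4187,-.0574,.9063]);d=o['eef_pos']-F;print('along',d@ax,'perp',d-ax*(d@ax))
E
```

```text
13.8 [0.436  0.2012 0.1687] [-0.6649 -0.4131 -1.8864]
along 0.004643165251767175 perp [-0.0011  0.0007 -0.0004]
```

View pics/s16_c.png

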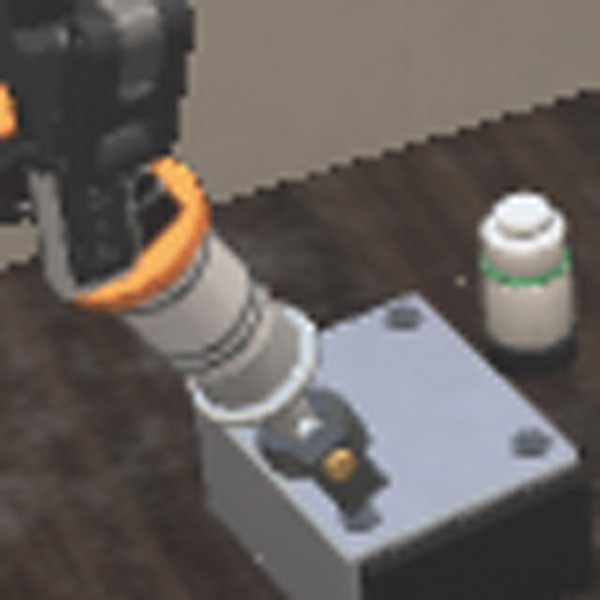

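Request:
{"method": "carry_out", "body": {
  "moves": [
    [0,0.02,0.03,0,-1],
    [0,0.035,0.055,0,-1],
    [0,0.045,0.08,0,-1],
    [0,0.06,0.11,0,-1],
    [0,0.07,0.135,0,-1],
    [0,0.08,0.16,0,-1],
    [0,0.08,0.16,0,-1]
  ]
}}

```text
clock: 14.5
eef_pos: [0.4427, 0.2018, 0.1552]
tool_rot: [0.658, 0.753, -0.0, -0.0]
ft_force: [-10.5, -3.7, 18.1]
grip_width: 0.0273
```

```bash
python3 - <<'E'
from h import *
np.set_printoptions(precision=4,suppress=True)
m2,im2=snap('scene','s17')
x,y=200,165;cv2.imwrite('pics/s17_c.png',cv2.resize(im2[y:y+80,x:x+80,::-1],None,fx=7.5,fy=7.5,interpolation=cv2.INTER_CUBIC))
snap('wrist','w17')
o=bot.get_obs();print(o['clock'],o['eef_pos'],o['ft_force'],o['ft_torque'],R.from_quat(o['tool_rot']).as_matrix()[:,2])
F=np.array([.4390,.2007,.1649]);ax=np.array([-.4187,-.0574,.9063]);d=o['eef_pos']-F;print('along',d@ax,'perp',d-ax*(d@ax),'F along',(o['ft_force']+[0,0,2.2])@ax)
E
```

```text
14.6 [0.4427 0.2018 0.1552] [-9.5304 -4.1952 18.9148] [-1.0306  2.0235 -0.1102] [-0.001  -0.0003 -1.    ]
along -0.010404708051126511 perp [-0.0006  0.0005 -0.0003] F along 23.367571564334117
```

View pics/s17_c.png

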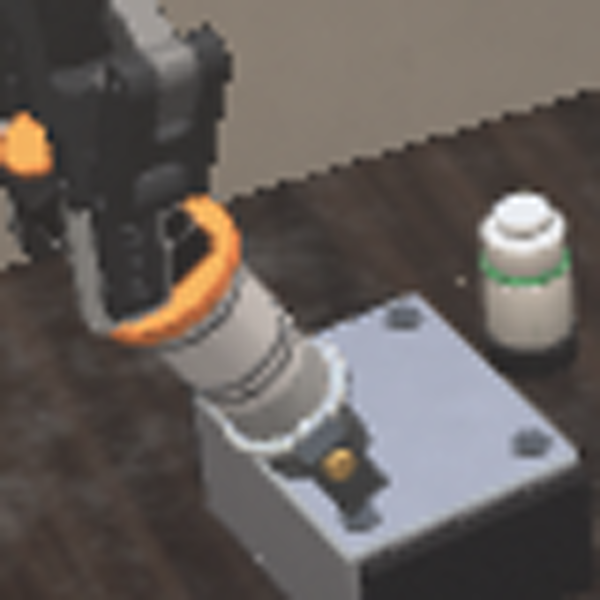

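View pics/w17.png

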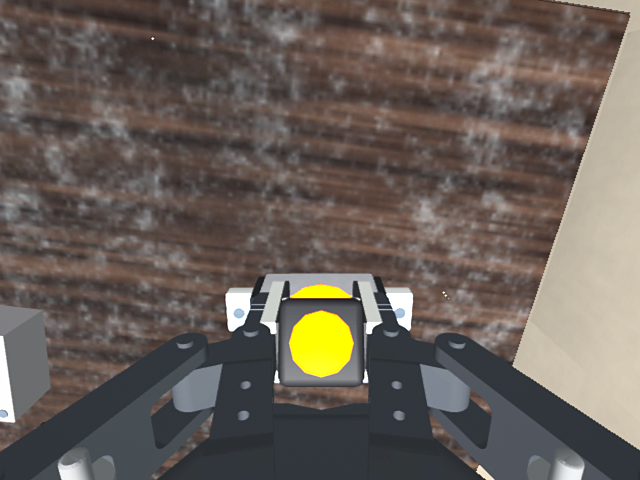

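Request:
{"method": "carry_out", "body": {
  "moves": [
    [0,0.004,0.01,0,-1],
    [0,0.004,0.01,0,-1],
    [0,0.004,0.01,0,-1],
    [0,0.004,0.01,0,-1],
    [0,0.004,0.01,0,-1]
  ]
}}

```text
clock: 15.1
eef_pos: [0.4428, 0.2019, 0.1551]
tool_rot: [0.658, 0.753, -0.0, -0.0]
ft_force: [-14.3, -4.6, 24.6]
grip_width: 0.0273
```

```bash
python3 - <<'E'
from h import *
np.set_printoptions(precision=4,suppress=True)
m,im=snap('wrist','w18')
hsv=cv2.cvtColor(im,cv2.COLOR_RGB2HSV); mk=cv2.inRange(hsv,(8,100,100),(38,255,255))
print((np.flatnonzero(np.diff(mk[230:400,320].astype(int)))+231).tolist())
ms,_=snap('scene','s18')
o=bot.get_obs();print(o['clock'],o['eef_pos'],o['ft_force'],o['joint_vel'])
F=np.array([.4390,.2007,.1649]);ax=np.array([-.4187,-.0574,.9063]);d=o['eef_pos']-F;print('along',d@ax,'perp',d-ax*(d@ax),'F along',(o['ft_force']+[0,0,2.2])@ax)
P=np.array([.4777,.2052,.092])-ax*.010
print('pred rim (seat on face, fully in)',proj(ms,P-ax*.0135),'nip out',proj(ms,P+ax*.010-ax*.0135))
E
```

```text
[284, 299, 310, 377]
15.2 [0.4428 0.2018 0.1551] [-12.6521  -4.2332  24.9279] [-0.0007  0.0006  0.0005  0.001   0.     -0.0009]
along -0.010489727099014598 perp [-0.0006  0.0005 -0.0003] F along 30.12639253585409
pred rim (seat on face, fully in) [238.7704 218.5006] nip out [236.3413 215.6118]
```

```bash
python3 -c "
from workcell import order,bot
print(order.job_done()); o=bot.get_obs(); print(o['clock'],o['eef_pos'],o['ft_force'],o['grip_width'])"
```

```text
the job is handed in; nothing more can be done
None
the job is handed in; nothing more can be done
```

I took the grease gun out of its stand and pressed its cup onto the tilted nipple until it was fully in. I handed the job in at about 15.2 s with the gun still gripped and pressing; handing in gave no verdict.

The moves cannot tilt the tool. I gripped the gun, lifted it part-way and pulled it against the socket's lip so it swung in the jaws. The first pull gave only about 20°, so I did it a second time. I then turned it to the carriage's direction and pushed along the nipple's axis.

**Last checks:**
- **Pushed in:** the tool went about 10.5 mm past my estimated first touch. The last extra 1 mm of command raised the force from about 23 to 30 N but moved the tool only 0.1 mm. That fits the hard stop, since the spring and click resist with at most about 14 N.
- **Cup position:** in the scene camera the cup's rim was within about 1 px of where it should be with the nipple fully in.
- **Angle:** the wrist picture put the gun at about 27°, about 2° off the nipple's 25°. This comes from a camera fit, good to about 2°.
- **Grip and rest:** the fingers were still closed on the gun at 27 mm, and the arm was at rest.
- **Bystanders:** they looked unmoved in the pictures; I did not measure them again at the end.

**What disagreed:** after the first pull, the stand's geometry suggested about 25°, but the cameras showed about 20°. The gun had slid a few millimetres in the pads. I corrected for both the tilt and the slide before pressing.

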